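# Re-seat the loose seal, then draw the ruler out of the half-covered box

### The arm

A 6-joint arm with a two-finger parallel gripper is mounted at the origin on the work surface. World frame = base frame: x ahead of the robot, y to its left, z up, the work surface at z = 0. Lengths are in m, angles in rad, forces in N, time in s.
With the tool pointing down it reaches from about 0.35 to 0.775 m from the base axis. Payload 5.5 kg.
Tool frame: the origin (TCP) lies at the very end of the fingers, on their centre line; the grasp point (between the pads) lies 19 mm behind it; x points along the fingers, y is the direction in which the jaws open and shut, and the axes are right-handed (so a half turn about x gives the same grasp; the last joint's range is limited). The gripper opens to 85 mm and grips with 20 to 120 N. Pads are 22 mm wide; open, the fingers measure 114 mm over their backs; the gripper's body (76 mm by 85 mm) begins 54 mm behind the grasp point. The pads swing forward as they close: fully open they stand 13 mm farther back than shut.
Start: joints at [1.125, 0.313, 0.046, 1.304, 0, 1.431], TCP at [0.173, 0.548, 0.231] pointing down, gripper open.
Joint ranges: [-2.76, 2.76], [-0.86, 1.69], [-1.03, 1.26], [-2.2, 2.34], [-1.47, 1.5], [-3.14, 3.14]. Speed limits (rad/s): [2.57, 2.57, 3.14, 3.14, 3.14, 3.14].

### API

Orientations are given as a unit quaternion [w, x, y, z].
In Python, from workcell import env gives the robot as it stands.
- The arm moves only by the tool drive_tool, never from a script. Its argument "plan" is a list that holds one entry, the list of rows, each a list of 7 numbers: the shift along the tool's x, y, z in cm, then the turn, a rotation vector about the tool's x, y, z in degrees, then the opening, from 0 (shut) to 1 (fully open). In form: [[[tx, ty, tz, wx, wy, wz, fingers], ...]]. A call has exactly 5 rows; each row shifts and turns the commanded pose from where the row before left it, along the tool's axes as they then stand; what a row does not reach is not made up. A row lasts 1/12 s, in which the tool goes at most 41.7 mm and 7.16 degrees, less where a joint would pass 70% of its speed; a pose out of reach is approached as far as the arm can. A call with a gripper value outside its range is refused whole. The fingers move at their own pace and stop on an object; "squeeze" is the grip in N (left out, the last holds). Time passes only in rows, so rows that do not move let the fingers close, or fill a call up. It gives the time, the measured TCP pose, the force and the opening at its end, in the units of the state.
- env.get_state(): the state, without advancing time (a new reading comes with each control period).
- env.read_camera(name): name is "side" or "top"; returns the picture (400x640x3 uint8, red, green, blue); there is no depth.
- env.camera_model(name): a dict with "camera_matrix" (3x3 intrinsics, pixels), "camera_from_world" (4x4, takes a point from world to camera coordinates). Camera axes: x right, y down, z forward; pixel columns grow to the right and rows downward; lengths in m; the calibration is good to about 2 mm. A picture is of the moment at which its call begins. camera_model takes no time and is no camera call.
- env.hand_in(): hands the job in, once; it reports no verdict.
The state is a dict: "clock": time; "joint_pos": joint angles; "qvel": joint speeds; "tau": joint torques, N m; "tcp_pos": TCP position; "orientation": TCP orientation; "wrist_force": force on the tool from outside, world axes, zero at the start; "ft_torque": the same for the moment, N m; "finger_gap": finger opening in m.
Only numpy, scipy, OpenCV 4.12 (cv2) and the standard library are available. Lean on these libraries where they do the work, as an engineer would, in place of code of your own. Each camera call takes 0.05 s, during which the arm holds its last target.

### The job

A jade-green seal has been left standing on the wooden paperweight ruler in the open half of the steel box: put it back fully home and upright in the one empty socket of the bamboo tier and let go of it, leaving the other four seals in their sockets. Then take the ruler by the part you can reach, tilt it so that it slides out from under the fixed half cover through the short opening, and hold it up in the gripper, all of it at least 5 cm higher than the box rim and touching nothing else. Finish while still holding it there; do not put it down.

Things in the scene. Friction and masses are not known exactly. Their poses are not given: they have to be found in the camera images.
- seal: the loose seal: jade-green resin block, 22 x 22 mm square and 75 mm tall with a slightly chamfered foot, about 50 g, standing upright on the ruler in the box's opening. Origin at the centre of its underside, z up its length, x and y square to its faces
- liner: thin red felt pad (20 x 20 x 1 mm) in the one empty socket of the low tier. Origin on the socket's floor at its centre, z up, x and y square to its walls. The socket is 24 x 24 mm, 22 mm deep, mouth chamfered 2 mm; the low tier's top is 22 mm above this origin. Fully home, the seal's underside is level with this origin (the pad gives way)
- tiers: fixed stepped bamboo tiers, 290 mm long (x). Origin on the table under the middle of the row of five sockets (50 mm apart along x, y = 0); z up. Low tier: y -60 to +60 mm, 40 mm high; middle: y -170 to -60, 75 mm high, with jar and brush holder; high: y -270 to -170, 110 mm high, with ink stone and dish (to 136 mm)
- box: fixed stainless steel box, walls 3 mm, rim 64 mm above the table. Origin on the table under the centre of its opening (130 x 150 mm); z up; x lengthwise to the open end, y across. Inside: x -172 to +65 mm, y -75 to +75 mm, floor 4 mm thick. A wooden rail 18 mm wide, top at 16 mm, runs lengthwise along y = 0 and carries the ruler
- cover_edge (a point): middle of the edge, on the underside (61 mm above the table), of the fixed cover that closes the box top from x = -172 to -65 mm (box frame); the opening lies on its +x side. Cover and the lid folded back flat on it reach 68 mm above the table
- ruler: dark rosewood paperweight ruler with brass bands, 220 mm long (x) x 30 mm wide (y) x 14 mm thick (z), about 100 g, loose, lying level lengthwise on the rail in the box, its +x end in the opening and its other end under the cover. Origin at the centre of its underside, x along its length towards the open end of the box, z up
- ruler_front (a point): centre of the ruler's +x end face (the end in the opening)
- ruler_back (a point): centre of the ruler's -x end face (the end hidden under the cover)
- seal_a: bystander: one of four identical jade-green square seals (22 x 22 x 75 mm) standing in the sockets of the low tier; origin at the centre of its underside, z up
- seal_b: bystander: one of four identical jade-green square seals (22 x 22 x 75 mm) standing in the sockets of the low tier; origin at the centre of its underside, z up
- seal_c: bystander: one of four identical jade-green square seals (22 x 22 x 75 mm) standing in the sockets of the low tier; origin at the centre of its underside, z up
- seal_d: bystander: one of four identical jade-green square seals (22 x 22 x 75 mm) standing in the sockets of the low tier; origin at the centre of its underside, z up
- jar: fixed red glazed seal jar, 64 mm across, 75 mm tall, on the middle tier; origin at the centre of its underside
- brush_holder: fixed dark silicone brush holder, 62 mm across, 75 mm tall with brushes standing to about 115 mm, on the middle tier; origin at the centre of its underside
Things that resemble listed ones, but are neither listed nor needed, are in the scene too. Leave any red look-alike of the seal alone.

How it is judged:
By the outcome, as a careful person would: the job done as asked, in the order asked, and still so for the second after the job is handed in, while the arm keeps its last pose, push and grip.
It also fails if it takes over 58 s, if anything falls off the work surface, if the arm or the gripper's body presses on something with over 40 N, if the wrist force passes 120 N, or if a joint passes its speed limit or range.

## Working session

There is one attempt and no reset: what is moved stays moved. The work goes in short steps, Python scripts to look and compute and a tool call to move; the robot and the scene stay as the last step left them, time stands still between calls to the robot, and variables do not carry over. Pictures are saved under pics/ and viewed, and the job is handed in when it is done.

Besides the shell and the picture viewer there is one more tool, called in YAML: its name, and indented under it one key for each argument. drive_tool: Moves the arm, as the interface text tells. Its arguments: {"type":"object","properties":{"plan":{"type":"array","items":{"type":"array","items":{"type":"array","items":{"type":"number"}}}},"squeeze":{"type":"number"}},"required":["plan"]}

```bash
ls; mkdir -p pics
python3 - <<'E'
from workcell import env
import cv2,numpy as np
print(env.get_state())
for n in("side","top"):
    im=env.read_camera(n); cv2.imwrite(f"pics/{n}0.png",im[:,:,::-1]); m=env.camera_model(n); print(n,np.round(m["camera_matrix"],2).tolist(),np.round(m["camera_from_world"],4).tolist())
E
```

```text
pics
{'clock': 0.0, 'joint_pos': array([ 1.12540645e+00,  3.14007075e-01,  4.49574987e-02,  1.30359842e+00,
       -3.45330951e-05,  1.43117813e+00]), 'qvel': array([ 0.00042601,  0.00094554, -0.00029864,  0.00117912, -0.0007092 ,
       -0.00075411]), 'tau': array([-1.02348866e-03, -4.80628252e+01,  2.98531616e+01,  1.91325950e-02,
       -3.53770774e-04,  2.69994608e-06]), 'tcp_pos': array([0.17289366, 0.54784337, 0.23039629]), 'orientation': array([ 0.6986815 ,  0.10705552,  0.69903567, -0.10831628]), 'wrist_force': array([ 0.37795713, -0.07329286, -0.11818876]), 'ft_torque': array([-0.00509481,  0.02041436,  0.05080517]), 'finger_gap': 0.08570813342824497}
side [[499.72, 0.0, 312.61], [0.0, 499.72, 195.53], [0.0, 0.0, 1.0]] [[0.9998, -0.0074, 0.0165, -0.4962], [0.0073, -0.6695, -0.7427, 0.0236], [0.0166, 0.7427, -0.6694, 1.0086], [0.0, 0.0, 0.0, 1.0]]
top [[373.54, 0.0, 322.5], [0.0, 373.54, 199.67], [0.0, 0.0, 1.0]] [[0.0032, -1.0, 0.0062, -0.0131], [-0.9817, -0.0043, -0.1902, 0.4963], [0.1903, -0.0055, -0.9817, 0.9134], [0.0, 0.0, 0.0, 1.0]]
```

View pics/side0.png

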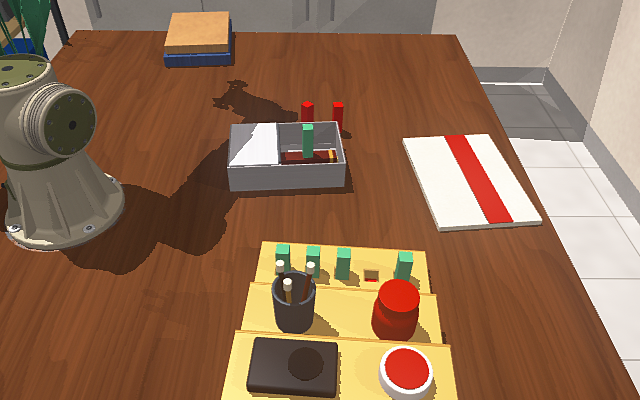

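View pics/top0.png

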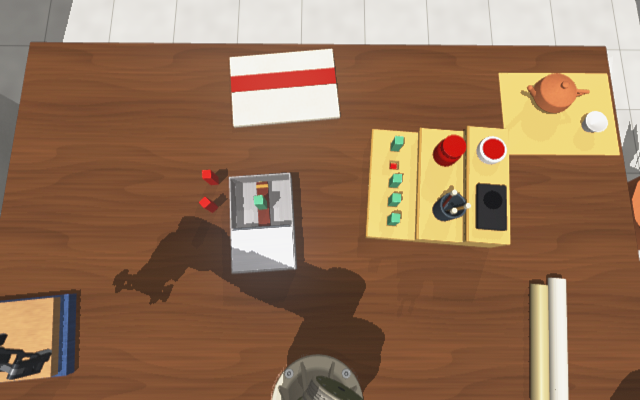

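Side view: candidates are the loose jade seal in the box at (308,140), the four socketed green seals at (283,257), (313,262), (343,264) and (404,266), and the red look-alikes at (307,112) and (338,115), which I leave alone. The empty socket with red felt is at (371,275), or (394,166) in the top view. The loose seal in the top view is at (260,201). I choose the green one in the box and check it in close crops.

Run:
```python
import cv2,numpy as np
s=cv2.imread("pics/side0.png");t=cv2.imread("pics/top0.png")
c=lambda im,x0,y0,w,h,k:cv2.resize(im[y0:y0+h,x0:x0+w],None,fx=k,fy=k,interpolation=cv2.INTER_NEAREST)
cv2.imwrite("pics/c1.png",c(s,220,95,130,98,6))
cv2.imwrite("pics/c2.png",c(t,195,160,110,118,5))
cv2.imwrite("pics/c3.png",c(s,235,235,210,70,3.8))
cv2.imwrite("pics/c4.png",c(t,360,120,70,125,4.7))
for n,im in(("side",s),("top",t)):
    h=cv2.cvtColor(im,cv2.COLOR_BGR2HSV)
    m=cv2.inRange(h,(65,80,40),(90,255,255))
    k,l,st,ce=cv2.connectedComponentsWithStats(m)
    for i in range(1,k):
        if st[i,4]>15: print(n,st[i],ce[i].round(1))
```

```text
side [   7    0   44   56 1249] [32.6 18.6]
side [ 6 29  6 11 18] [ 8.4 34.4]
side [ 9 41  8 12 21] [12.6 46.3]
side [ 0 43  4 13 35] [ 1.1 50.3]
side [302 124  11  34 359] [307.1 140.2]
side [276 244  14  22 158] [282.7 250.2]
side [306 246  14  32 166] [313.5 253.9]
side [337 248  13  18 133] [343.6 253.1]
side [395 252  18  29 199] [403.9 261.4]
top [391 136  13  15 133] [396.8 143.3]
top [390 174  12  13 129] [395.5 180. ]
top [389 193  12  13 126] [394.4 199.3]
top [254 195  13  14 128] [259.5 201.8]
top [388 213  12  12 119] [393.5 218.9]
```

View pics/c1.png

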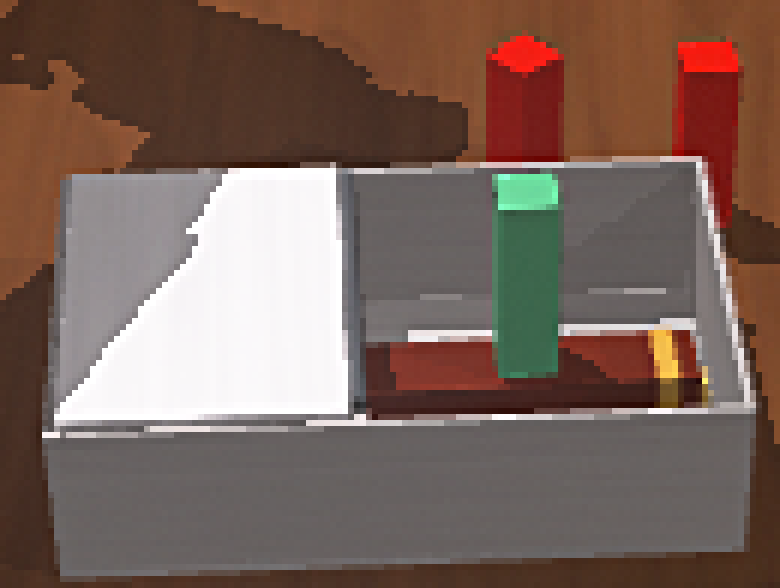

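View pics/c2.png

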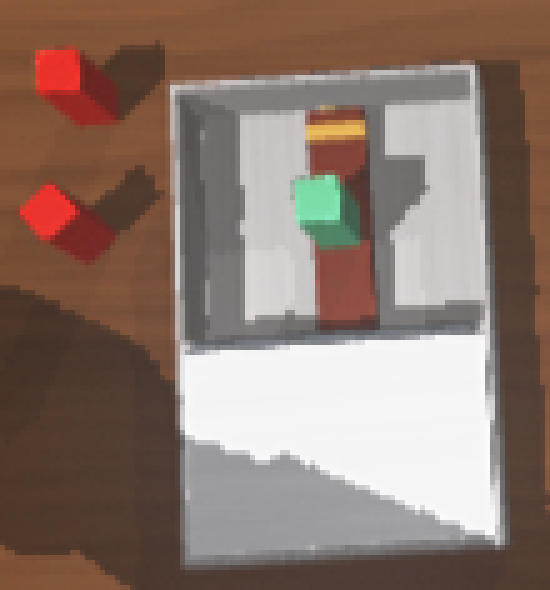

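View pics/c3.png

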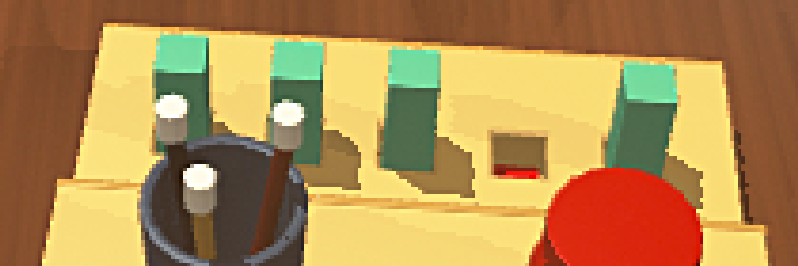

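View pics/c4.png

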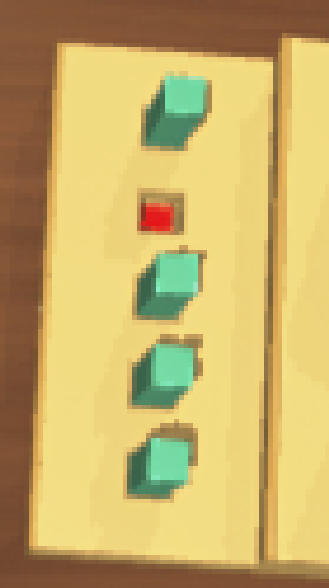

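```bash
cat > h.py <<'E'
import cv2,numpy as np
from scipy.spatial.transform import Rotation as R
import json,os
from workcell import env
def cam(n):
    m=env.camera_model(n); return np.array(m["camera_matrix"]),np.array(m["camera_from_world"])
def ray(n,u,v):
    K,T=cam(n); d=T[:3,:3].T@np.linalg.solve(K,[u,v,1.]); o=-T[:3,:3].T@T[:3,3]; return o,d/np.linalg.norm(d)
def onz(n,u,v,z):
    o,d=ray(n,u,v); return o+d*(z-o[2])/d[2]
def tri(us,vs,ut,vt):
    o1,d1=ray("side",us,vs);o2,d2=ray("top",ut,vt)
    s=np.linalg.lstsq(np.c_[d1,-d2],o2-o1,rcond=None)[0]
    a,b=o1+s[0]*d1,o2+s[1]*d2
    return (a+b)/2,np.linalg.norm(a-b)
def proj(n,p):
    K,T=cam(n); q=K@(T[:3,:3]@np.asarray(p)+T[:3,3]); return q[:2]/q[2]
def snap(name,n):
    im=env.read_camera(n)[:,:,::-1].copy(); cv2.imwrite(f"pics/{name}.png",im); return im
def Rt(s): 
    q=s["orientation"]; return R.from_quat([q[1],q[2],q[3],q[0]]).as_matrix()
E
python3 - <<'E'
from h import *
s=cv2.imread("pics/side0.png");t=cv2.imread("pics/top0.png")
def tops(im,lo):
    h=cv2.cvtColor(im,cv2.COLOR_BGR2HSV)
    m=cv2.inRange(h,(65,60,lo),(90,255,255))
    k,l,st,ce=cv2.connectedComponentsWithStats(m); out=[]
    for i in range(1,k):
        if st[i,4]>25 and st[i,0]>100:
            ys,xs=np.where(l==i); r=cv2.minAreaRect(np.c_[xs,ys].astype(np.float32)); out.append((st[i,4],ce[i].round(2),np.round(r[1],1),round(r[2],1)))
    return out
S=tops(s,170);T=tops(t,150)
for x in S:print("S",x)
for x in T:print("T",x)
S=sorted([x[1].tolist() for x in S]);T=sorted([x[1].tolist() for x in T])
loose_t=T[0]; rest_t=sorted(T[1:],key=lambda p:-p[1])
loose_s=[p for p in S if p[1]<200][0]; rest_s=sorted([p for p in S if p[1]>200])
print("loose",tri(*loose_s,*loose_t))
for a,b in zip(rest_s,rest_t): print(tri(*a,*b))
# tiers corners
print([onz("top",360+x/4.7,120+y/4.7,.04).round(4).tolist() for x,y in((58,43),(30,553),(262,567),(274,62))])
print("rim",[onz("top",195+x/5,160+y/5,.064).round(4).tolist() for x,y in((172,87),(478,66),(503,543),(184,565))])
print("rimside",[onz("side",220+x/6,95+y/6,.064).round(4).tolist() for x,y in((63,176),(700,160),(752,406),(45,433))])
E
```

```text
S (np.int32(59), array([307.25, 126.46]), array([ 5., 10.]), 90.0)
S (np.int32(121), array([282.07, 248.59]), array([ 9., 12.]), 90.0)
S (np.int32(124), array([312.8, 250.4]), array([ 9., 13.]), 90.0)
S (np.int32(122), array([343.34, 252.45]), array([ 9., 12.]), 90.0)
S (np.int32(127), array([405.47, 256.37]), array([ 9., 13.]), 90.0)
T (np.int32(67), array([398.48, 140.33]), array([8., 8.]), 0.0)
T (np.int32(79), array([397., 178.]), array([8., 8.]), 90.0)
T (np.int32(79), array([395.96, 197.77]), array([9., 8.]), 90.0)
T (np.int32(84), array([258.07, 199.82]), array([9., 8.]), 90.0)
T (np.int32(78), array([395.09, 217.88]), array([9., 8.]), 90.0)
loose (array([0.48451587, 0.14508539, 0.10234857]), np.float64(0.00036450493015913253))
(array([ 0.4436794 , -0.1882061 ,  0.08917573]), np.float64(0.00033008731980130616))
(array([ 0.49376978, -0.1919839 ,  0.08938469]), np.float64(0.00014467693281594555))
(array([ 0.54361932, -0.19624916,  0.08970923]), np.float64(0.0007002449069358224))
(array([ 0.64321154, -0.20355984,  0.08900589]), np.float64(0.0007235484591388296))
[[0.692, -0.1449, 0.04], [0.3998, -0.1232, 0.04], [0.3927, -0.2488, 0.04], [0.6812, -0.2684, 0.04]]
rim [[0.5501, 0.2269, 0.064], [0.5619, 0.0709, 0.064], [0.3216, 0.054, 0.064], [0.3106, 0.2089, 0.064]]
rimside [[0.3119, 0.207, 0.064], [0.5517, 0.2219, 0.064], [0.5631, 0.0714, 0.064], [0.3234, 0.0535, 0.064]]
```

```bash
cat >> h.py <<'E'
# goal: tool pointing down, tool y axis at world yaw; optional nose-up tilt handled by caller
def down(yaw_deg):
    a=np.radians(yaw_deg); x=np.array([0,0,-1.]); y=np.array([np.cos(a),np.sin(a),0]); return np.c_[x,y,np.cross(x,y)]
def go(p,Rg,s=None):
    s=s or env.get_state(); R0=Rt(s); d=R0.T@(np.asarray(p)-s["tcp_pos"])*100; r=R.from_matrix(R0.T@Rg).as_rotvec(degrees=True)
    print("shift cm (tool now)",d.round(2),"turn deg",r.round(2))
def st():
    s=env.get_state(); R0=Rt(s); print("t",round(s["clock"],2),"tcp",s["tcp_pos"].round(4),"x",R0[:,0].round(3),"yaw(y)",np.degrees(np.arctan2(R0[1,1],R0[0,1])).round(2),"gap",round(s["finger_gap"],4),"F",s["wrist_force"].round(1),"q",s["joint_pos"].round(2)); return s
E
python3 - <<'E'
from h import *
st();print(Rt(env.get_state()).round(3))
t=cv2.imread("pics/top0.png");s=cv2.imread("pics/side0.png")
# yaw of loose seal top: sub-pixel edges on upsample
for n,im,(x0,y0,w,h_) in(("top",t,(248,190,24,24)),("side",s,(296,118,24,44))):
    cv2.imwrite(f"pics/z{n}.png",cv2.resize(im[y0:y0+h_,x0:x0+w],None,fx=13,fy=13,interpolation=cv2.INTER_NEAREST))
# ruler visible edges top image  (crop c2 coordinates), at z=.030
for nm,x,y in(("front L",304,110),("front R",366,110),("L lower",317,328),("R lower",378,328)):
    print(nm,onz("top",195+x/5,160+y/5,.030).round(4))
print("side front top", [onz("side",220+x/6,95+y/6,.030).round(4).tolist() for x,y in((690,331),(707,379),(366,343),(366,388))])
for y in(87.2,): go([.4845,.1451,.15],down(y))
go([.4845,.1451,.15],down(y-180))
E
```

```text
t 0.1 tcp [0.1729 0.5479 0.2305] x [-0.001 -0.002 -1.   ] yaw(y) 72.48 gap 0.0858 F [-0.1 -0.1  0.1] q [ 1.13  0.31  0.05  1.3  -0.    1.43]
[[-0.001  0.301  0.954]
 [-0.002  0.954 -0.301]
 [-1.    -0.002 -0.   ]]
front L [0.5466 0.1651 0.03  ]
front R [0.5467 0.1324 0.03  ]
L lower [0.4308 0.1541 0.03  ]
R lower [0.4309 0.1226 0.03  ]
side front top [[0.547, 0.1593, 0.03], [0.552, 0.1303, 0.03], [0.4269, 0.1502, 0.03], [0.4279, 0.1232, 0.03]]
shift cm (tool now) [  8.09 -29.02  41.84] turn deg [-14.72  -0.02   0.09]
shift cm (tool now) [  8.09 -29.02  41.84] turn deg [1.6528e+02 1.3000e-01 3.0000e-02]
```

View pics/ztop.png

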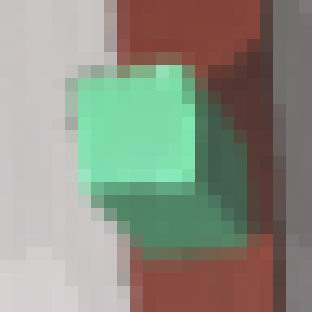

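View pics/zside.png

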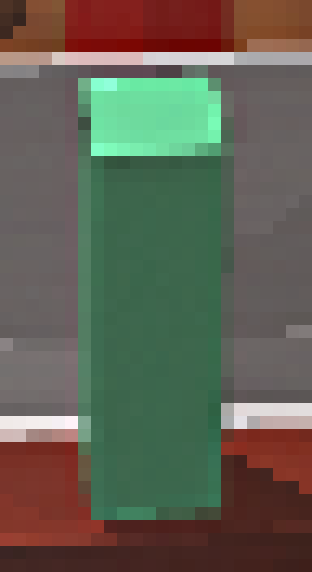

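The close crops confirm the choice: the loose green seal stands on the dark ruler with a brass band, yawed about 5°. Its top face is at top px (258,200) and side px (307,126). Triangulated tops read about 3 mm below the text heights (102 vs 105 mm, and 89 vs 93 mm), and I will calibrate that against the gripper. Now I move above it.

drive_tool:
  plan:
    - [[0.5,-2.07,3.0,0,0,0,1],[0.5,-2.07,3.0,0,0,0,1],[0.5,-2.07,3.0,0,0,0,1],[0.5,-2.07,3.0,0,0,0,1],[0.5,-2.07,3.0,0,0,0,1]]
  squeeze: 50

```text
clock: 0.52
tcp_pos: [0.2853, 0.4029, 0.2057]
orientation: [0.699, 0.107, 0.699, -0.108]
wrist_force: [0.2, -0.7, -0.4]
finger_gap: 0.0855
```

drive_tool:
  plan:
    - [[0.5,-2.07,3.0,0,0,0,1],[0.5,-2.07,3.0,0,0,0,1],[0.5,-2.07,3.0,0,0,0,1],[0.5,-2.07,3.0,0,0,0,1],[0.5,-2.07,3.0,0,0,0,1]]

```text
clock: 0.93
tcp_pos: [0.3974, 0.259, 0.1809]
orientation: [0.699, 0.108, 0.699, -0.108]
wrist_force: [0.6, 0.3, 0.3]
finger_gap: 0.0856
```

drive_tool:
  plan:
    - [[0.5,-2.07,3.0,0,0,0,1],[0.5,-2.07,3.0,0,0,0,1],[0.5,-2.07,3.0,0,0,0,1],[0.5,-2.07,2.8,0,0,0,1],[0,0,0,-6,0,0,1]]

```text
clock: 1.35
tcp_pos: [0.4876, 0.1416, 0.16]
orientation: [0.704, 0.072, 0.703, -0.073]
wrist_force: [0.2, 0.3, 0.5]
finger_gap: 0.0852
```

drive_tool:
  plan:
    - [[0,0,0,-6,0,0,1],[0,0,0,-6,0,0,1],[0,0,0,-4.5,0,0,1],[0,0,0,0,0,0,1],[0,0,0,0,0,0,1]]

```text
clock: 1.77
tcp_pos: [0.4843, 0.1461, 0.161]
orientation: [0.706, -0.03, 0.707, 0.03]
wrist_force: [0.0, -0.5, 0.3]
finger_gap: 0.0855
```

Run:
```python
from h import *
st()
a=snap("side1","side");b=snap("top1","top")
cv2.imwrite("pics/m1.png",np.vstack([cv2.resize(a[60:210,200:400],None,fx=4,fy=4),]))
cv2.imwrite("pics/m2.png",cv2.resize(b[110:260,180:380],None,fx=4,fy=4))
go([.4845,.1451,.15],down(95))
```

```text
t 1.77 tcp [0.4843 0.1461 0.161 ] x [-0.001 -0.    -1.   ] yaw(y) 94.84 gap 0.0855 F [ 0.  -0.5  0.3] q [ 0.13  0.21 -0.26  1.1   0.    0.05]
shift cm (tool now) [ 1.11 -0.11  0.01] turn deg [-0.12 -0.02 -0.  ]
```

View pics/m1.png

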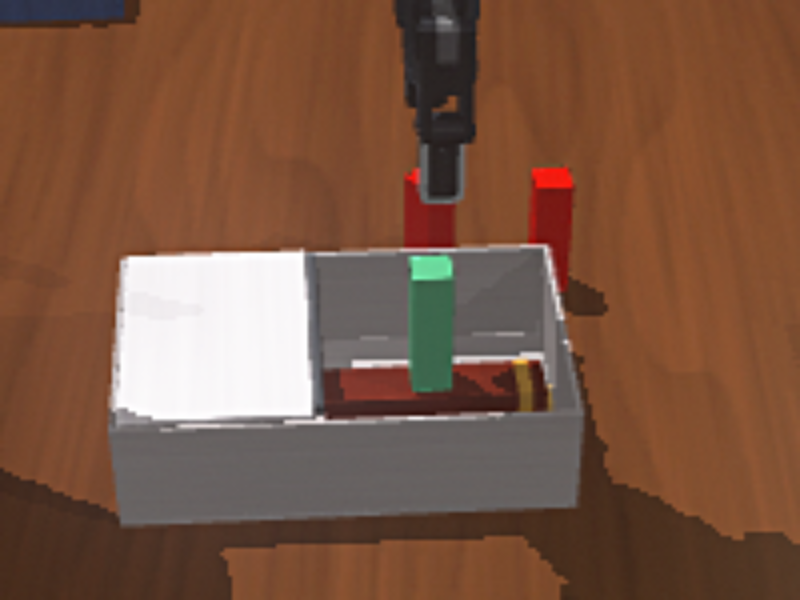

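View pics/m2.png

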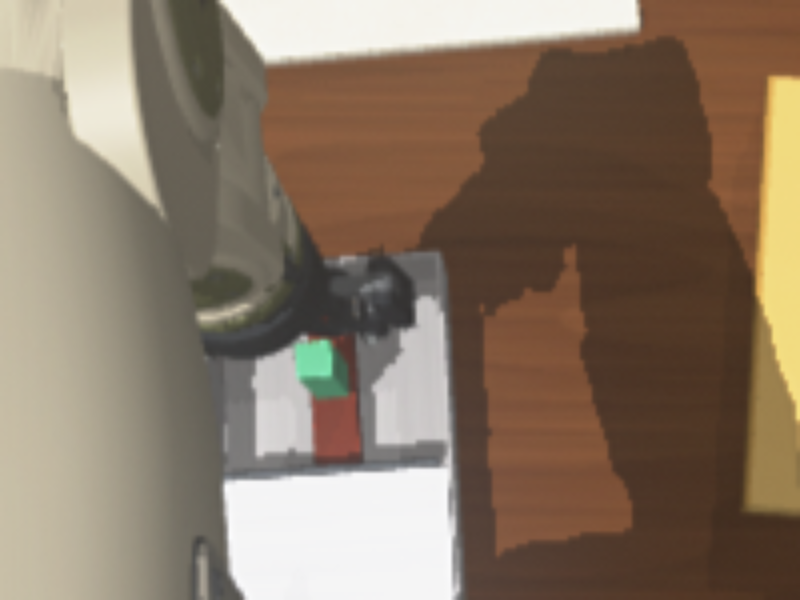

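Run:
```python
from h import *
s=env.get_state();Q=Rt(s)
for w in(-.0428,-.057):
  for b in (0,.013):
    c=s["tcp_pos"]+Q@[-b,w,0]
    print(w,b,proj("side",c).round(1),proj("side",c+Q@[0,0,.011]).round(1),proj("side",c-Q@[0,0,.011]).round(1))
```

```text
-0.0428 0 [309.3 113.5] [314.9 113.3] [303.8 113.7]
-0.0428 0.013 [309.4 107.8] [315.  107.6] [303.8 108. ]
-0.057 0 [310.  117.5] [315.6 117.3] [304.4 117.7]
-0.057 0.013 [310.1 111.8] [315.7 111.6] [304.4 112. ]
```

The seal is undisturbed at side crop (432,320). The near finger's tip is at side px (310,111), against a predicted 310,112, so the camera x agrees with the robot to better than 1 mm. Descending and closing.

drive_tool:
  plan:
    - [[2.5,0,0,0,0,0,1],[2.5,0,0,0,0,0,1],[2.3,-0.05,0,0,0,0,1],[1.8,-0.05,0,0,0,0,1],[0,0,0,0,0,0,1]]

```text
clock: 2.28
tcp_pos: [0.4816, 0.1449, 0.0668]
orientation: [0.704, -0.031, 0.709, 0.03]
wrist_force: [-0.5, -0.3, -0.0]
finger_gap: 0.0852
```

drive_tool:
  plan:
    - [[0,0,0,0,0,0,0.6],[0,0,0,0,0,0,0.45],[0,0,0,0,0,0,0.35],[0,0,0,0,0,0,0.3],[0,0,0,0,0,0,0.2]]
  squeeze: 40

```text
clock: 2.7
tcp_pos: [0.4855, 0.1453, 0.0714]
orientation: [0.707, -0.031, 0.706, 0.031]
wrist_force: [-0.4, -0.4, 0.1]
finger_gap: 0.0258
```

drive_tool:
  plan:
    - [[0,0,0,0,0,0,0.1],[0,0,0,0,0,0,0.1],[0,0,0,0,0,0,0.1],[0,0,0,0,0,0,0.1],[0,0,0,0,0,0,0.1]]

```text
clock: 3.12
tcp_pos: [0.4855, 0.1453, 0.0714]
orientation: [0.707, -0.031, 0.706, 0.031]
wrist_force: [-0.4, -0.3, 6.2]
finger_gap: 0.0217
```

Run:
```python
from h import *
st()
a=snap("side2","side")
cv2.imwrite("pics/m3.png",cv2.resize(a[60:210,200:400],None,fx=4,fy=4))
```

```text
t 3.12 tcp [0.4855 0.1453 0.0714] x [ 0.002  0.    -1.   ] yaw(y) 94.98 gap 0.0217 F [-0.4 -0.3  6.2] q [ 0.13  0.29 -0.4   0.88  0.    0.05]
```

View pics/m3.png

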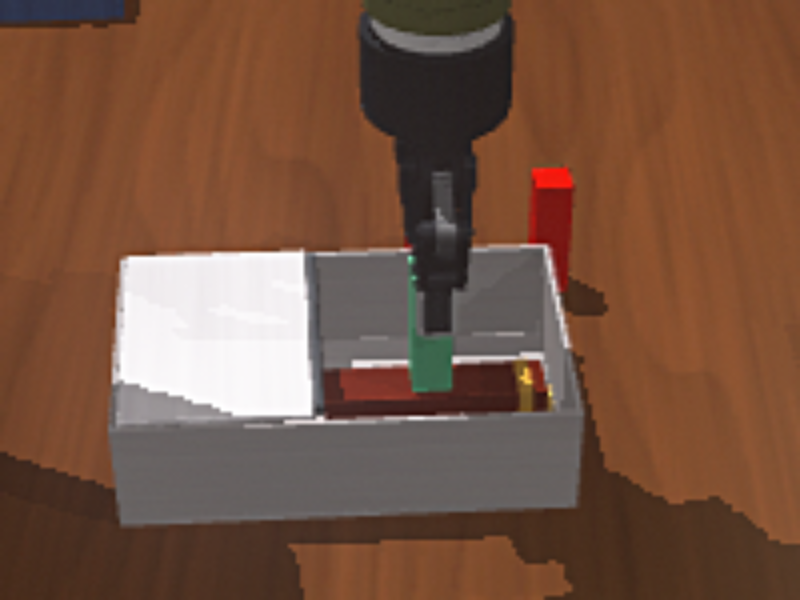

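Gripped, gap 21.7 mm. The seal's centre is at crop 432 and the finger's at 438, so the seal sits about 2 mm off to -x in the grip. I'll measure that once lifted.

drive_tool:
  plan:
    - [[-1.5,0,0,0,0,0,0.1],[-3,0,0,0,0,0,0.1],[-3,0,0,0,0,0,0.1],[-3,0,0,0,0,0,0.1],[-2.5,0,0,0,0,0,0.1]]

```text
clock: 3.58
tcp_pos: [0.4846, 0.1452, 0.2023]
orientation: [0.707, -0.031, 0.706, 0.031]
wrist_force: [1.0, -0.9, -0.6]
finger_gap: 0.0214
```

drive_tool:
  plan:
    - [[0,-2.5,0.5,0,0,0,0.1],[0,-3.5,0.8,0,0,0,0.1],[0,-3.5,0.8,0,0,0,0.1],[0,-3.5,0.8,0,0,0,0.1],[0,-3.5,0.8,0,0,0,0.1]]

```text
clock: 4.0
tcp_pos: [0.5358, -0.0174, 0.2004]
orientation: [0.706, -0.031, 0.706, 0.031]
wrist_force: [0.9, -0.6, -0.7]
finger_gap: 0.0216
```

drive_tool:
  plan:
    - [[0,-3.5,0.8,0,0,0,0.1],[0,-3.5,0.8,0,0,0,0.1],[0,-3.5,0.8,0,0,0,0.1],[0,-3.5,0.8,0,0,0,0.1],[0,-2.5,0.6,0,0,0,0.1]]

```text
clock: 4.42
tcp_pos: [0.5883, -0.1802, 0.1998]
orientation: [0.706, -0.03, 0.706, 0.03]
wrist_force: [0.4, 0.4, -0.4]
finger_gap: 0.0212
```

drive_tool:
  plan:
    - [[0,-1.5,0.3,0,0,0,0.1],[0,0,0,5,0,0,0.1],[0,0,0,4.4,0,0,0.1],[0,0,0,0,0,0,0.1],[0,0,0,0,0,0,0.1]]

```text
clock: 4.83
tcp_pos: [0.592, -0.1918, 0.1999]
orientation: [0.706, 0.027, 0.707, -0.026]
wrist_force: [0.1, -0.1, -0.0]
finger_gap: 0.0215
```

Run:
```python
from h import *
st()
a=snap("side3","side");b=snap("top3","top")
cv2.imwrite("pics/m4.png",cv2.resize(a[130:310,240:440],None,fx=4,fy=3.3))
cv2.imwrite("pics/m5.png",cv2.resize(b[110:260,330:530],None,fx=4,fy=4))
go([.5933,-.1998,.15],down(85.6))
```

```text
t 4.83 tcp [ 0.592  -0.1918  0.1999] x [-0.001  0.    -1.   ] yaw(y) 85.69 gap 0.0215 F [ 0.1 -0.1 -0. ] q [-0.44  0.42  0.12  1.27  0.   -0.37]
shift cm (tool now) [ 5.02 -0.82  0.18] turn deg [ 0.1  -0.02 -0.01]
```

View pics/m4.png

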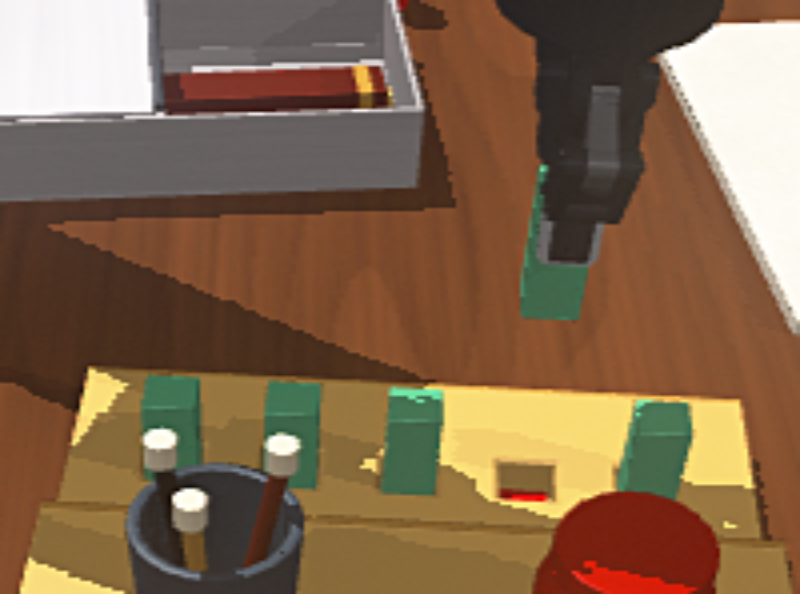

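View pics/m5.png

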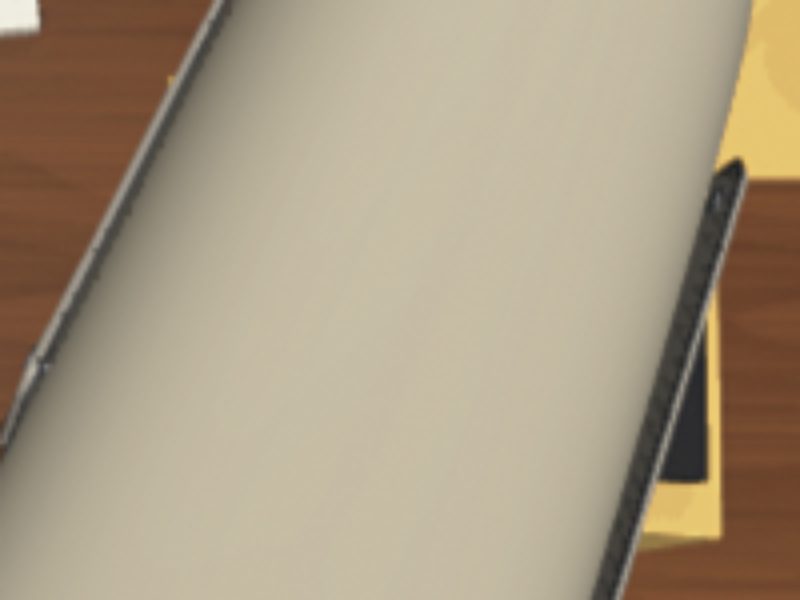

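The held seal's foot is at side crop (551,319) and the empty socket at (526,480). The top view is blocked by the arm. I'll measure the offset in the hand and refine the socket position from side-view rows.

Run:
```python
from h import *
s=env.get_state();Q=Rt(s)
a=cv2.imread("pics/side3.png")
h=cv2.cvtColor(a,cv2.COLOR_BGR2HSV); m=cv2.inRange(h,(65,60,30),(92,255,255))
sub=m[205:232,360:395]
for i,r in enumerate(sub): print(205+i,''.join('#' if v else '.' for v in r))
# model: bottom corners of held seal
for dz in(-.002,0):
  for sx in(-.011,.011):
    p=s["tcp_pos"]+Q@[.0414,-.011,dz+sx]
    print("pred",dz,sx,proj("side",p).round(2))
# socket mouth & neighbours predicted for tier model
ang=np.radians(-4.4);ex=np.array([np.cos(ang),np.sin(ang),0]);ey=np.array([-ex[1],ex[0],0])
c=np.array([.5933,-.1998,0])
K=lambda *v:[x.round(1).tolist() for x in v]
print("mouth pred(26mm,z40)",K(*[proj("side",c+ex*i*.012+ey*j*.012+[0,0,.04]) for i,j in((-1,1),(1,1),(1,-1),(-1,-1))]))
print("seal d top",K(*[proj("side",c+ex*(.05+i*.011)+ey*j*.011+[0,0,.093]) for i,j in((-1,1),(1,1),(1,-1),(-1,-1))]))
print("seal c top",K(*[proj("side",c+ex*(-.05+i*.011)+ey*j*.011+[0,0,.093]) for i,j in((-1,1),(1,1),(1,-1),(-1,-1))]))
i0=cv2.imread("pics/side0.png")
cv2.imwrite("pics/z2.png",cv2.resize(i0[240:292,330:420],None,fx=8.5,fy=8.5,interpolation=cv2.INTER_NEAREST))
t0=cv2.imread("pics/top0.png")
cv2.imwrite("pics/z3.png",cv2.resize(t0[130:192,380:410],None,fx=9.5,fy=9.5,interpolation=cv2.INTER_NEAREST))
print("TOP mouth pred",K(*[proj("top",c+ex*i*.012+ey*j*.012+[0,0,.04]) for i,j in((-1,1),(1,1),(1,-1),(-1,-1))]))
print("TOP liner pred",K(*[proj("top",c+ex*i*.010+ey*j*.010+[0,0,.019]) for i,j in((-1,1),(1,1),(1,-1),(-1,-1))]))
print("TOP d top",K(*[proj("top",c+ex*(.05+i*.011)+ey*j*.011+[0,0,.093]) for i,j in((-1,1),(1,1),(1,-1),(-1,-1))]))
print("TOP c top",K(*[proj("top",c+ex*(-.05+i*.011)+ey*j*.011+[0,0,.093]) for i,j in((-1,1),(1,1),(1,-1),(-1,-1))]))
```

```text
205 ............##.....................
206 ............##.....................
207 ...........###.....................
208 ...........###.....................
209 ...........####....................
210 ...........###########....#........
211 ...........################........
212 ...........###############.........
213 ...........###############.........
214 ...........###############.........
215 ..........################.........
216 ..........################.........
217 ..........################.........
218 ..........################.........
219 ..........###############..........
220 ...........##############..........
221 ..........###############..........
222 ..........###############..........
223 ..........###############..........
224 ..........###############..........
225 ...........#############...........
226 ...................#####...........
227 ...................................
228 ...................................
229 ...................................
230 ...................................
231 ...................................
pred -0.002 -0.011 [369.06 224.91]
pred -0.002 0.011 [383.53 225.78]
pred 0 -0.011 [370.38 224.99]
pred 0 0.011 [384.85 225.86]
mouth pred(26mm,z40) [[364.2, 267.8], [378.3, 268.7], [378.7, 279.9], [364.3, 278.9]]
seal d top [[398.3, 249.3], [411.9, 250.2], [413.0, 260.5], [399.1, 259.6]]
seal c top [[337.0, 245.5], [350.4, 246.3], [350.3, 256.5], [336.5, 255.6]]
TOP mouth pred [[389.2, 168.6], [389.6, 159.8], [398.6, 160.6], [398.3, 169.3]]
TOP liner pred [[388.5, 170.0], [388.9, 162.9], [396.3, 163.5], [395.9, 170.6]]
TOP d top [[394.3, 143.4], [394.7, 135.2], [403.3, 135.9], [403.0, 144.1]]
TOP c top [[392.5, 181.8], [392.9, 173.2], [401.8, 173.9], [401.4, 182.5]]
```

View pics/z2.png

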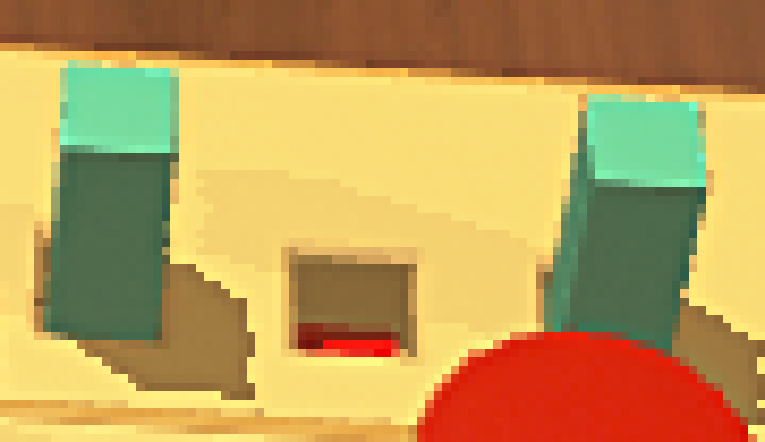

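View pics/z3.png

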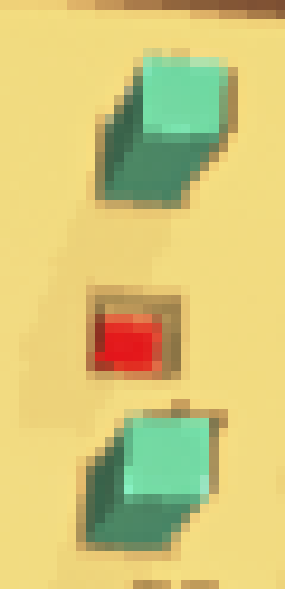

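Socket ≈ (0.5933, -0.2003), from combining both views. The side camera's rows read about 1 px low, and the held seal shows nearly the same bias. The seal sits about 1 mm to -z in the tool. I'll shift, come down to just above the mouth and look.

drive_tool:
  plan:
    - [[0,-0.83,0.28,0.1,0,0,0.1],[2.5,0,0,0,0,0,0.1],[3,0,0,0,0,0,0.1],[3,0,0,0,0,0,0.1],[2,0,0,0,0,0,0.1]]

```text
clock: 5.35
tcp_pos: [0.5935, -0.2001, 0.0927]
orientation: [0.706, 0.028, 0.707, -0.027]
wrist_force: [-0.3, 0.3, -1.5]
finger_gap: 0.0214
```

drive_tool:
  plan:
    - [[0.7,0,0,0,0,0,0.1],[0,0,0,0,0,0,0.1],[0,0,0,0,0,0,0.1],[0,0,0,0,0,0,0.1],[0,0,0,0,0,0,0.1]]

```text
clock: 5.77
tcp_pos: [0.5958, -0.2009, 0.0904]
orientation: [0.708, 0.027, 0.705, -0.028]
wrist_force: [0.8, -0.0, -0.1]
finger_gap: 0.0216
```

Run:
```python
from h import *
s=st();Q=Rt(s)
a=snap("side4","side")
cv2.imwrite("pics/m6.png",cv2.resize(a[220:300,320:430],None,fx=7.2,fy=7.2,interpolation=cv2.INTER_NEAREST))
for sx in(-.011,.011):
    p=s["tcp_pos"]+Q@[.0414,-.011,-.0009+sx]; print((proj("side",p)-[320,220])*7.2)
```

```text
t 5.77 tcp [ 0.5958 -0.2009  0.0904] x [ 0.003 -0.002 -1.   ] yaw(y) 85.49 gap 0.0216 F [ 0.8 -0.  -0.1] q [-0.45  0.48 -0.05  1.03  0.   -0.37]
[334.28527303 400.54864822]
[430.11596221 406.71684352]
```

View pics/m6.png

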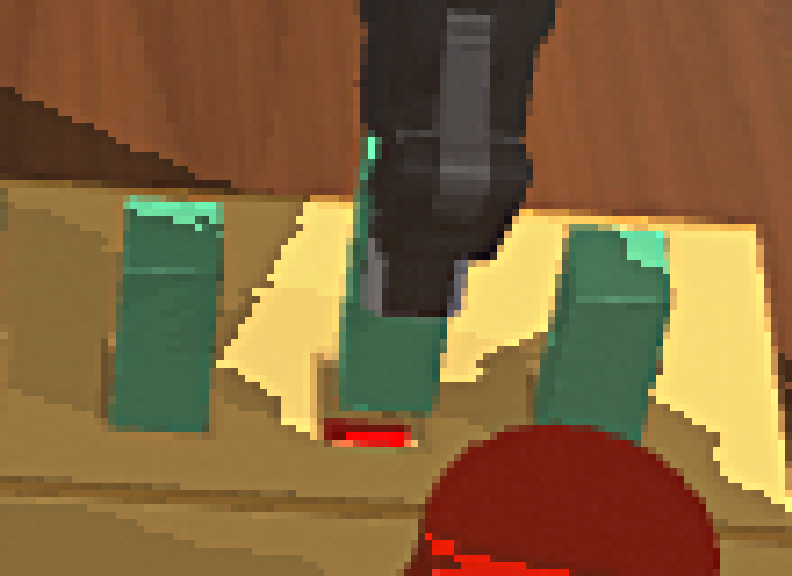

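The held seal's foot is at crop (387,412) and the socket mouth is centred at about (371,400). Allowing for parallax, the seal is about 2 mm too far in +x. Correcting, then rechecking.

drive_tool:
  plan:
    - [[0,0.04,-0.19,0,0,0,0.1],[0,0,0,0,0,0,0.1],[0.4,0,0,0,0,0,0.1],[0,0,0,0,0,0,0.1],[0,0,0,0,0,0,0.1]]

```text
clock: 6.23
tcp_pos: [0.5922, -0.1995, 0.0839]
orientation: [0.706, 0.028, 0.707, -0.028]
wrist_force: [-0.8, 0.3, 0.5]
finger_gap: 0.0213
```

Run:
```python
from h import *
s=st();Q=Rt(s)
a=snap("side5","side")
cv2.imwrite("pics/m7.png",cv2.resize(a[220:300,320:430],None,fx=7.2,fy=7.2,interpolation=cv2.INTER_NEAREST))
```

```text
t 6.23 tcp [ 0.5922 -0.1995  0.0839] x [-0.001  0.    -1.   ] yaw(y) 85.48 gap 0.0213 F [-0.8  0.3  0.5] q [-0.45  0.49 -0.07  1.02  0.   -0.37]
```

View pics/m7.png

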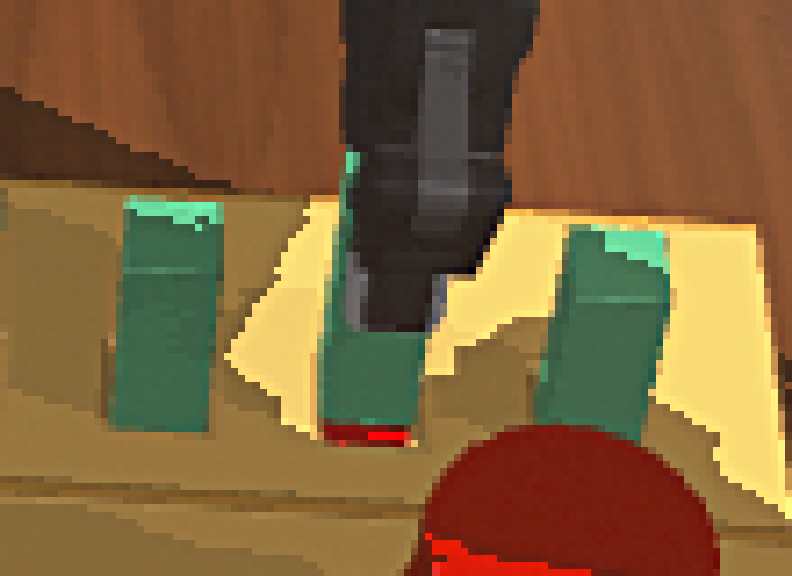

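drive_tool:
  plan:
    - [[0,0,0,0,0,0,0.1],[0,0,0,0,0,0,0.1],[0,0,0,0,0,0,0.1],[0,0,0,0,0,0,0.1],[0,0,0,0,0,0,0.1]]

```text
clock: 6.7
tcp_pos: [0.5925, -0.1997, 0.0843]
orientation: [0.707, 0.028, 0.707, -0.028]
wrist_force: [0.0, -0.1, -1.3]
finger_gap: 0.0215
```

Run:
```python
from h import *
s=st();Q=Rt(s)
a=snap("side6","side")
st()
cv2.imwrite("pics/m8.png",cv2.resize(a[220:300,320:430],None,fx=7.2,fy=7.2,interpolation=cv2.INTER_NEAREST))
for z in(.04,.0425,.049): print(z,(proj("side",[.593,-.2113,z])-[320,220]+.5)*7.2)
```

```text
t 6.7 tcp [ 0.5925 -0.1997  0.0843] x [ 0.  0. -1.] yaw(y) 85.48 gap 0.0215 F [ 0.  -0.1 -1.3] q [-0.45  0.49 -0.06  1.02  0.   -0.37]
t 6.75 tcp [ 0.5925 -0.1997  0.0843] x [ 0.  0. -1.] yaw(y) 85.48 gap 0.0213 F [-0.2 -0.7 -0.9] q [-0.45  0.49 -0.06  1.02  0.   -0.37]
0.04 [376.80416582 429.78223447]
0.0425 [377.83940604 422.97197384]
0.049 [380.5505993  405.13656469]
```

View pics/m8.png

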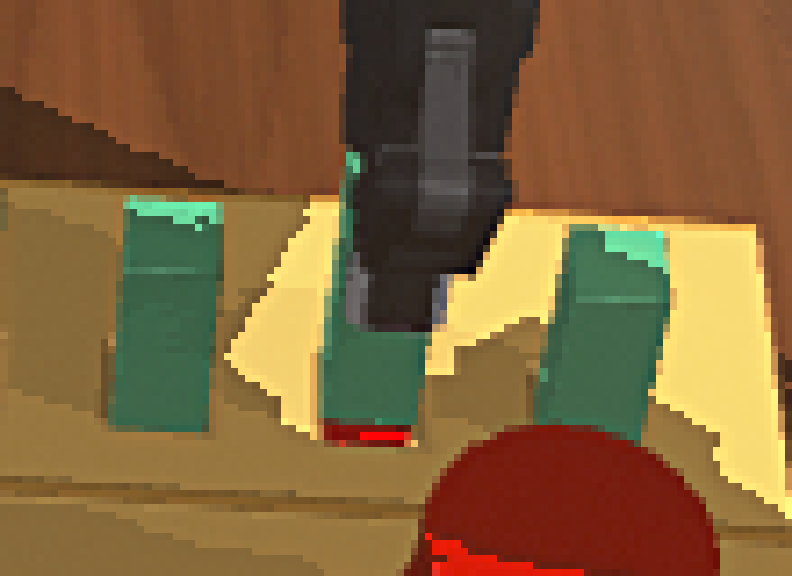

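The foot (371,424) is now centred on the mouth in x. In y, the rows suggest about 1 mm more toward -y. Correcting that and starting the insertion gently.

drive_tool:
  plan:
    - [[0,-0.1,0.03,0,0,0,0.1],[0.3,0,0,0,0,0,0.1],[0.3,0,0,0,0,0,0.1],[0.3,0,0,0,0,0,0.1],[0,0,0,0,0,0,0.1]]

```text
clock: 7.17
tcp_pos: [0.5931, -0.2007, 0.0746]
orientation: [0.707, 0.028, 0.706, -0.028]
wrist_force: [2.1, -0.5, -1.9]
finger_gap: 0.0214
```

drive_tool:
  plan:
    - [[0,0,0,0,0,0,0.1],[0,0,0,0,0,0,0.1],[0,0,0,0,0,0,0.1],[0,0,0,0,0,0,0.1],[0,0,0,0,0,0,0.1]]

```text
clock: 7.58
tcp_pos: [0.593, -0.2007, 0.0754]
orientation: [0.707, 0.028, 0.706, -0.028]
wrist_force: [2.6, -0.2, -2.5]
finger_gap: 0.0216
```

Run:
```python
from h import *
s=st();print(s["ft_torque"].round(2))
a=snap("side7","side")
cv2.imwrite("pics/m9.png",cv2.resize(a[220:300,320:430],None,fx=7.2,fy=7.2,interpolation=cv2.INTER_NEAREST))
```

```text
t 7.58 tcp [ 0.593  -0.2007  0.0754] x [ 0.001  0.    -1.   ] yaw(y) 85.48 gap 0.0216 F [ 2.6 -0.2 -2.5] q [-0.45  0.49 -0.08  1.    0.   -0.38]
[-0.06 -0.7   0.01]
```

View pics/m9.png

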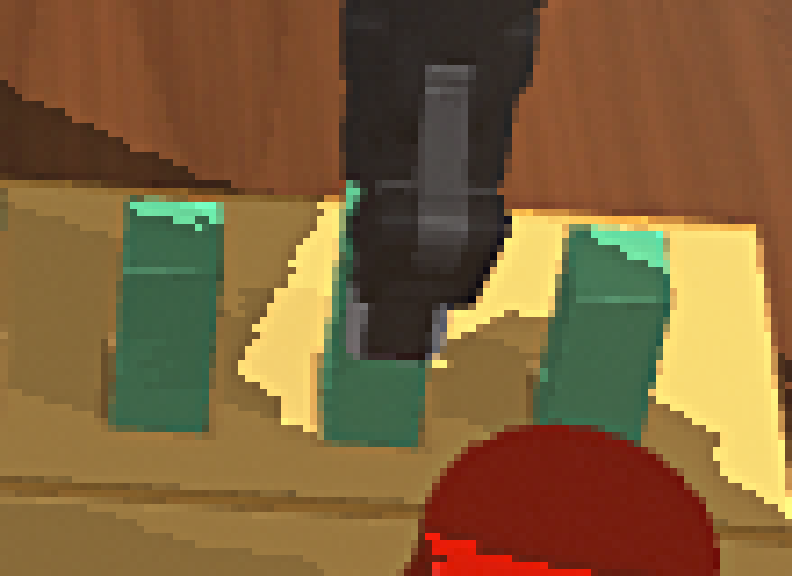

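The seal has entered the mouth by about 6 mm with only a 2.6 N side force. Continuing down with a 0.3 mm nudge to +x.

drive_tool:
  plan:
    - [[0.2,0,0.04,0,0,0,0.1],[0.3,0,0,0,0,0,0.1],[0.3,0,0,0,0,0,0.1],[0.3,0,0,0,0,0,0.1],[0,0,0,0,0,0,0.1]]

```text
clock: 8.05
tcp_pos: [0.5931, -0.2007, 0.0635]
orientation: [0.706, 0.028, 0.707, -0.028]
wrist_force: [2.1, 0.1, -0.9]
finger_gap: 0.0216
```

drive_tool:
  plan:
    - [[0.2,0,0,0,0,0,0.1],[0.2,0,0,0,0,0,0.1],[0,0,0,0,0,0,0.1],[0,0,0,0,0,0,0.1],[0,0,0,0,0,0,0.1]]

```text
clock: 8.47
tcp_pos: [0.5931, -0.2007, 0.0601]
orientation: [0.707, 0.028, 0.707, -0.028]
wrist_force: [2.4, 0.8, -0.8]
finger_gap: 0.0217
```

Run:
```python
from h import *
s=st();print(s["ft_torque"].round(2))
a=snap("side8","side")
cv2.imwrite("pics/m10.png",cv2.resize(a[220:300,320:430],None,fx=7.2,fy=7.2,interpolation=cv2.INTER_NEAREST))
```

```text
t 8.47 tcp [ 0.5931 -0.2007  0.0601] x [-0.  0. -1.] yaw(y) 85.48 gap 0.0217 F [ 2.4  0.8 -0.8] q [-0.45  0.51 -0.09  0.97  0.   -0.38]
[-0.03 -0.53 -0.02]
```

View pics/m10.png

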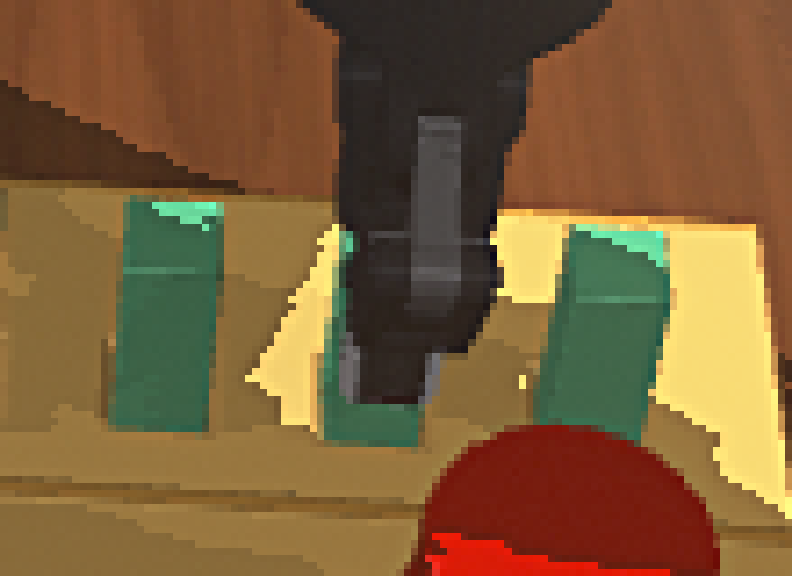

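It is almost home: the predicted underside height is 18.7 mm and the floor has not reacted yet. Pressing on in small steps.

drive_tool:
  plan:
    - [[0.1,0,0,0,0,0,0.1],[0.1,0,0,0,0,0,0.1],[0,0,0,0,0,0,0.1],[0,0,0,0,0,0,0.1],[0,0,0,0,0,0,0.1]]

```text
clock: 8.93
tcp_pos: [0.5932, -0.2008, 0.0594]
orientation: [0.707, 0.028, 0.706, -0.028]
wrist_force: [0.4, 1.8, 5.2]
finger_gap: 0.0216
```

drive_tool:
  plan:
    - [[0.1,0,0,0,0,0,0.1],[0.05,0,0,0,0,0,0.1],[0,0,0,0,0,0,0.1],[0,0,0,0,0,0,0.1],[0,0,0,0,0,0,0.1]]

```text
clock: 9.35
tcp_pos: [0.5933, -0.2008, 0.0594]
orientation: [0.707, 0.028, 0.706, -0.028]
wrist_force: [-2.9, 2.3, 13.4]
finger_gap: 0.0215
```

Floor contact at TCP z 0.0594, exactly where home was predicted, with 13 N. Releasing with a partial opening and rising.

drive_tool:
  plan:
    - [[-0.15,0,0,0,0,0,0.1],[0,0,0,0,0,0,0.35],[0,0,0,0,0,0,0.45],[0,0,0,0,0,0,0.45],[0,0,0,0,0,0,0.45]]

```text
clock: 9.77
tcp_pos: [0.5926, -0.2006, 0.0577]
orientation: [0.706, 0.028, 0.707, -0.028]
wrist_force: [-0.1, -0.1, 0.2]
finger_gap: 0.0384
```

drive_tool:
  plan:
    - [[-1,0,0,0,0,0,0.45],[-2.5,0,0,0,0,0,0.45],[-3.5,0,0,0,0,0,0.45],[-3.5,0,0,0,0,0,0.45],[-3,0,0,0,0,0,0.45]]

```text
clock: 10.18
tcp_pos: [0.5932, -0.2008, 0.196]
orientation: [0.707, 0.028, 0.706, -0.028]
wrist_force: [1.1, -0.6, -0.3]
finger_gap: 0.0383
```

drive_tool:
  plan:
    - [[0,2.5,-0.5,0,0,0,0.5],[0,3.5,-0.5,0,0,0,0.6],[0,3.5,-0.5,0,0,0,0.7],[0,3.5,-0.5,0,0,0,0.8],[0,3.5,-0.5,0,0,0,0.8]]

```text
clock: 10.6
tcp_pos: [0.5809, -0.033, 0.1941]
orientation: [0.707, 0.028, 0.706, -0.028]
wrist_force: [0.5, 0.2, 0.4]
finger_gap: 0.0682
```

Run:
```python
from h import *
s=st()
a=snap("side9","side"); b=snap("top9","top")
cv2.imwrite("pics/m11.png",np.vstack([cv2.resize(a[225:305,255:430],None,fx=4,fy=4,interpolation=cv2.INTER_NEAREST),cv2.resize(b[120:184,330:505],None,fx=4,fy=4,interpolation=cv2.INTER_NEAREST)]))
def tops(im,lo,x0):
    h=cv2.cvtColor(im,cv2.COLOR_BGR2HSV); m=cv2.inRange(h,(65,60,lo),(90,255,255))
    k,l,stt,ce=cv2.connectedComponentsWithStats(m); return [(stt[i].tolist(),ce[i].round(1).tolist()) for i in range(1,k) if stt[i,4]>25 and stt[i,0]>x0]
print(tops(a,170,250)); print(tops(b,150,300))
```

```text
t 10.6 tcp [ 0.5809 -0.033   0.1941] x [ 0.001 -0.    -1.   ] yaw(y) 85.44 gap 0.0682 F [0.5 0.2 0.4] q [-0.19  0.34 -0.01  1.22  0.   -0.12]
[]
[]
```

View pics/m11.png

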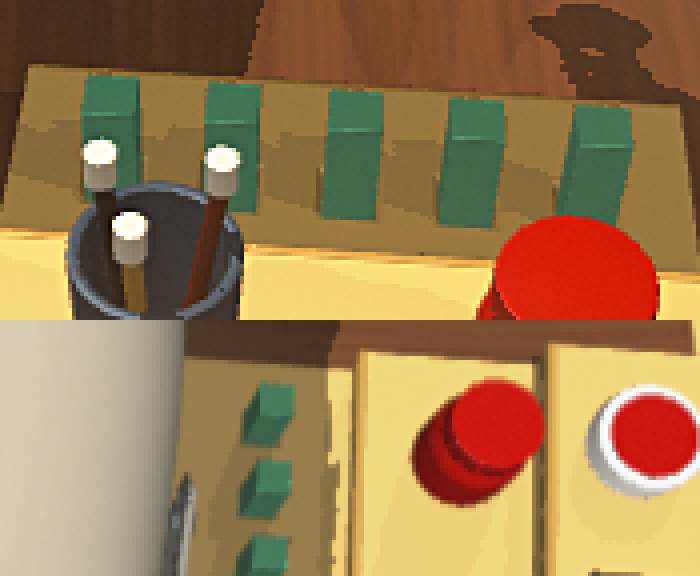

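All five seals stand upright at the same height in side crop row ~100, and the socket is filled. Next the ruler: I view the box in both pictures.

Run:
```python
import cv2
a=cv2.imread("pics/side9.png");b=cv2.imread("pics/top9.png")
cv2.imwrite("pics/m12.png",cv2.resize(a[110:200,215:365],None,fx=5.3,fy=5.3,interpolation=cv2.INTER_NEAREST))
cv2.imwrite("pics/m13.png",cv2.resize(b[160:285,220:320],None,fx=4.7,fy=4.7,interpolation=cv2.INTER_NEAREST))
```

```text
(no output)
```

View pics/m12.png

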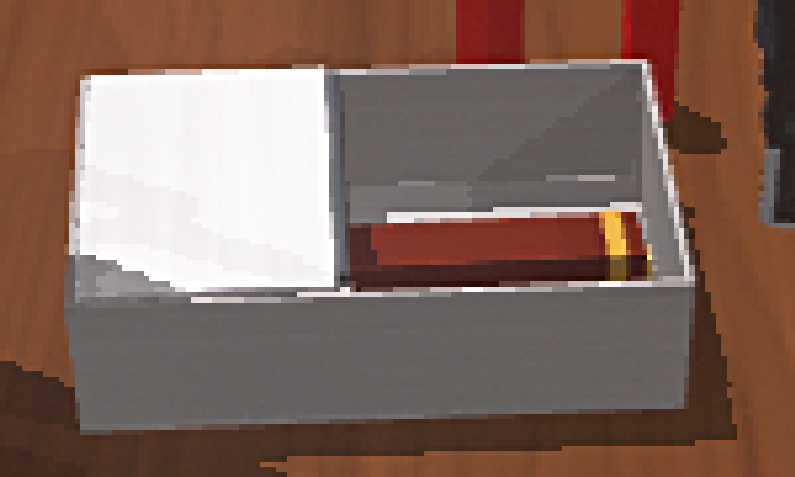

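View pics/m13.png

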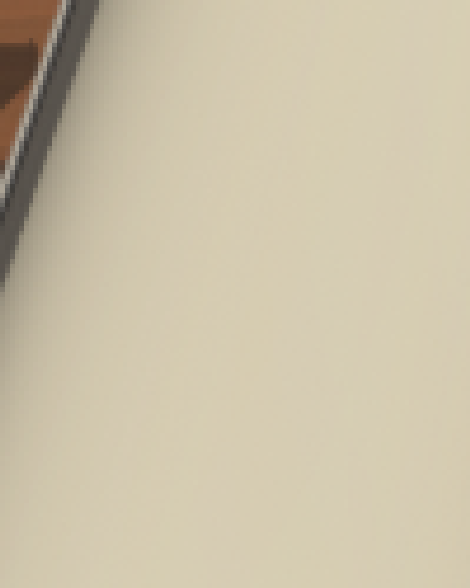

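The side view shows the ruler lying on its rail, with the brass band at (613,245) and the front end at (645,235). The top view is blocked by the arm. I triangulate the front corners with the first top picture, since the ruler hasn't been disturbed.

Run:
```python
from h import *
S=lambda x,y:(215+x/5.3-.5,110+y/5.3-.5); T=lambda x,y:(195+x/5-.5,160+y/5-.5)
print("far front",tri(*S(638,212),*T(304,110)))
print("near front",tri(*S(650,253),*T(366,110)))
t=cv2.imread("pics/top0.png");s=cv2.imread("pics/side9.png")
def band(im,x0,x1,y0,y1):
    h=cv2.cvtColor(im[y0:y1,x0:x1],cv2.COLOR_BGR2HSV); m=cv2.inRange(h,(15,140,140),(32,255,255))
    ys,xs=np.where(m>0); print(len(xs),xs.min()+x0,xs.max()+x0,ys.min()+y0,ys.max()+y0); return xs.mean()+x0,ys.mean()+y0
print(band(t,250,275,175,195),band(s,325,345,145,166))
# brown mask of ruler in top0: edges per row
h=cv2.cvtColor(t,cv2.COLOR_BGR2HSV)
for v in range(181,227,3):
    r=t[v,250:280].astype(int); m=(r[:,2]>r[:,0]*1.5)&(r[:,2]>40); xs=np.where(m)[0]+250
    if len(xs):
        a,b=onz("top",xs.min()-.5,v,.030),onz("top",xs.max()+.5,v,.030); print(v,xs.min(),xs.max(),a[:2].round(4),b[:2].round(4),((a+b)/2)[:2].round(4))
st()
```

```text
far front (array([0.54796655, 0.16701319, 0.02635987]), np.float64(0.0016284627454770553))
near front (array([0.54950614, 0.13405079, 0.02921662]), np.float64(0.0024430874010062677))
33 257 267 184 187
29 328 337 150 159
(np.float64(262.0), np.float64(185.63636363636363)) (np.float64(330.48275862068965), np.float64(153.93103448275863))
181 260 266 [0.5493 0.1555] [0.5494 0.137 ] [0.5494 0.1462]
184 256 267 [0.5411 0.1657] [0.5413 0.1341] [0.5412 0.1499]
187 256 267 [0.533  0.1654] [0.5332 0.1338] [0.5331 0.1496]
190 257 267 [0.5249 0.1625] [0.5251 0.1336] [0.525 0.148]
193 257 267 [0.5169 0.1622] [0.517  0.1333] [0.5169 0.1477]
196 264 267 [0.5089 0.1435] [0.509  0.1331] [0.5089 0.1383]
199 266 268 [0.5009 0.138 ] [0.5009 0.1302] [0.5009 0.1341]
202 267 268 [0.4929 0.1352] [0.4929 0.1299] [0.4929 0.1326]
205 268 268 [0.485  0.1323] [0.485  0.1297] [0.485 0.131]
208 267 268 [0.477  0.1347] [0.477  0.1295] [0.477  0.1321]
211 258 268 [0.469  0.1578] [0.4691 0.1292] [0.4691 0.1435]
214 258 269 [0.4611 0.1575] [0.4612 0.1264] [0.4612 0.142 ]
217 258 269 [0.4532 0.1572] [0.4534 0.1261] [0.4533 0.1417]
220 259 269 [0.4454 0.1544] [0.4455 0.1259] [0.4455 0.1401]
223 259 269 [0.4376 0.1541] [0.4377 0.1257] [0.4376 0.1399]
t 10.7 tcp [ 0.5803 -0.0296  0.1942] x [-0.     0.002 -1.   ] yaw(y) 85.81 gap 0.0683 F [-0.6  0.3  0.3] q [-0.19  0.34 -0.01  1.22  0.   -0.12]
```

drive_tool:
  plan:
    - [[0,3.4,-1.5,0,0,0,0.7],[0,3.4,-1.5,0,0,0,0.7],[0,3.4,-1.5,0,0,0,0.7],[0,3.4,-1.5,0,0,0,0.7],[0,3.0,-1.2,0,0,0,0.7]]

```text
clock: 11.12
tcp_pos: [0.5217, 0.138, 0.1939]
orientation: [0.707, 0.028, 0.706, -0.028]
wrist_force: [-0.1, -0.5, 0.0]
finger_gap: 0.0597
```

drive_tool:
  plan:
    - [[1,0,0,-5,0,0,0.65],[2,0,0,-4.5,0,0,0.65],[2,0,0,0,0,0,0.65],[0,0,0,0,0,0,0.65],[0,0,0,0,0,0,0.65]]

```text
clock: 11.53
tcp_pos: [0.5218, 0.1364, 0.1429]
orientation: [0.706, -0.031, 0.707, 0.03]
wrist_force: [-0.2, 0.4, 0.4]
finger_gap: 0.0555
```

Run:
```python
from h import *
st(); go([.517,.1473,.10],down(95.2))
a=snap("side10","side")
cv2.imwrite("pics/m14.png",cv2.resize(a[60:200,215:365],None,fx=5,fy=4,interpolation=cv2.INTER_NEAREST))
```

```text
t 11.53 tcp [0.5218 0.1364 0.1429] x [-0.002 -0.    -1.   ] yaw(y) 94.94 gap 0.0555 F [-0.2  0.4  0.4] q [ 0.11  0.29 -0.21  1.08 -0.    0.02]
shift cm (tool now) [ 4.3   1.13 -0.38] turn deg [-0.26 -0.14  0.01]
```

View pics/m14.png

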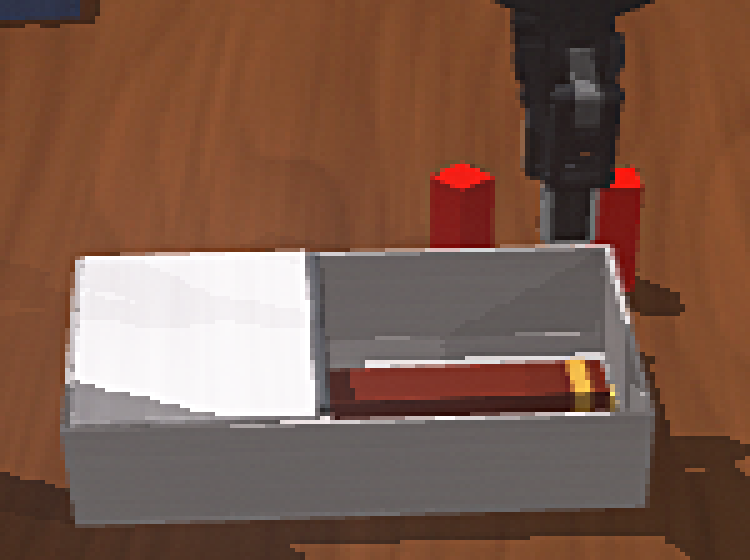

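The fingers are at crop (568,240), above the opening. The ruler's end with its band is at (590,385). Shifting 11 mm in y and -4 mm in x, and descending to just above the ruler.

drive_tool:
  plan:
    - [[0,1.1,-0.4,-0.2,0,0,0.65],[2,0,0,0,0,0,0.65],[2.5,0,0,0,0,0,0.65],[2.5,0,0,0,0,0,0.65],[2,0,0,0,0,0,0.65]]

```text
clock: 12.0
tcp_pos: [0.5181, 0.1481, 0.0534]
orientation: [0.707, -0.032, 0.706, 0.032]
wrist_force: [-0.5, -0.5, -0.4]
finger_gap: 0.0555
```

drive_tool:
  plan:
    - [[0.8,0,0,0,0,0,0.65],[0.5,0,0,0,0,0,0.65],[0,0,0,0,0,0,0.65],[0,0,0,0,0,0,0.65],[0,0,0,0,0,0,0.65]]

```text
clock: 12.42
tcp_pos: [0.5189, 0.1477, 0.0418]
orientation: [0.707, -0.032, 0.705, 0.032]
wrist_force: [0.2, -0.8, -0.0]
finger_gap: 0.0558
```

Run:
```python
from h import *
st(); go([.517,.1473,.009],down(95.2))
a=snap("side11","side");b=snap("top11","top")
cv2.imwrite("pics/m15.png",cv2.resize(a[60:200,215:365],None,fx=5,fy=4,interpolation=cv2.INTER_NEAREST))
cv2.imwrite("pics/m16.png",cv2.resize(b[160:285,220:320],None,fx=4.7,fy=4.7,interpolation=cv2.INTER_NEAREST))
```

```text
t 12.42 tcp [0.5189 0.1477 0.0418] x [ 0.003  0.    -1.   ] yaw(y) 95.18 gap 0.0558 F [ 0.2 -0.8 -0. ] q [ 0.13  0.38 -0.36  0.83  0.    0.04]
shift cm (tool now) [ 3.28 -0.03 -0.2 ] turn deg [-0.02  0.15 -0.01]
```

View pics/m15.png

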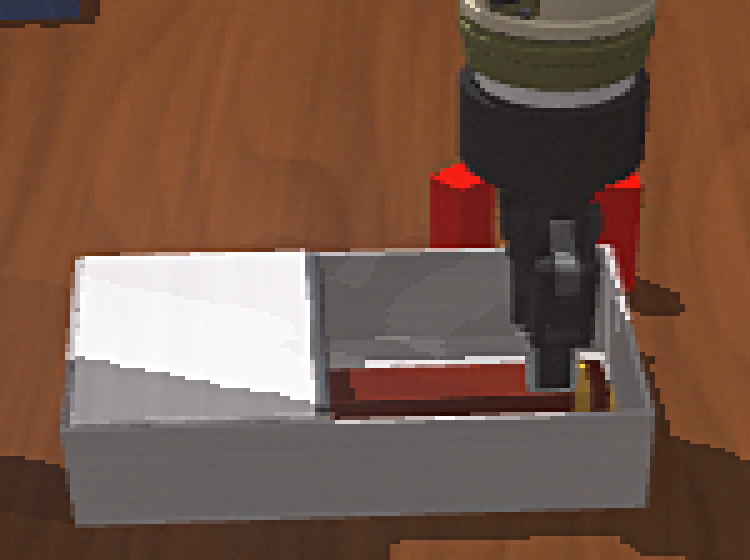

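View pics/m16.png

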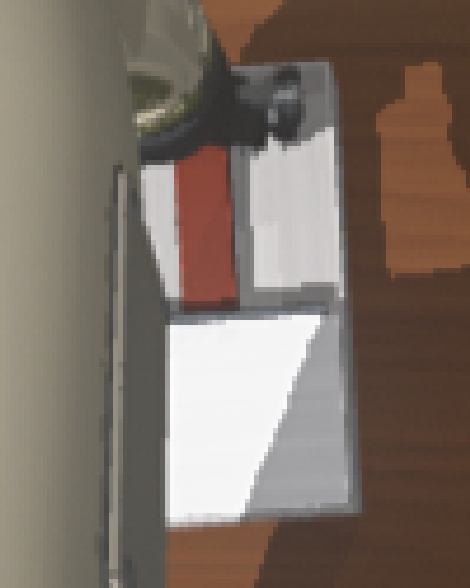

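The fingers straddle the ruler just behind the brass band, at crop (550,375). Descending and closing.

drive_tool:
  plan:
    - [[1,0,0,0,0,0,0.65],[1,0,0,0,0,0,0.65],[0.7,0,-0.1,0,0,0,0.65],[0.4,0,0,0,0,0,0.65],[0,0,0,0,0,0,0.65]]

```text
clock: 12.93
tcp_pos: [0.5151, 0.1472, 0.0076]
orientation: [0.705, -0.032, 0.708, 0.032]
wrist_force: [-0.5, 0.2, 0.7]
finger_gap: 0.0554
```

drive_tool:
  plan:
    - [[0,0,0,0,0,0,0.55],[0,0,0,0,0,0,0.5],[0,0,0,0,0,0,0.45],[0,0,0,0,0,0,0.42],[0,0,0,0,0,0,0.4]]

```text
clock: 13.35
tcp_pos: [0.5169, 0.1474, 0.0096]
orientation: [0.707, -0.032, 0.706, 0.032]
wrist_force: [0.3, 0.1, 0.5]
finger_gap: 0.0343
```

Run:
```python
from h import *
st()
```

```text
t 13.35 tcp [0.5169 0.1474 0.0096] x [ 0.001  0.    -1.   ] yaw(y) 95.18 gap 0.0343 F [0.3 0.1 0.5] q [ 0.13  0.41 -0.4   0.76  0.    0.04]
```

drive_tool:
  plan:
    - [[0,0,0,0,0,0,0.3],[0,0,0,0,0,0,0.25],[0,0,0,0,0,0,0.2],[0,0,0,0,0,0,0.1],[0,0,0,0,0,0,0.1]]
  squeeze: 80

```text
clock: 13.77
tcp_pos: [0.517, 0.1475, 0.0099]
orientation: [0.707, -0.032, 0.706, 0.032]
wrist_force: [-0.6, -1.2, 5.1]
finger_gap: 0.0282
```

drive_tool:
  plan:
    - [[0,0,0,0,0,0,0.1],[0,0,0,0,0,0,0.1],[0,0,0,0,0,0,0.1],[0,0,0,0,0,0,0.1],[0,0,0,0,0,0,0.1]]

```text
clock: 14.18
tcp_pos: [0.517, 0.1474, 0.0099]
orientation: [0.707, -0.032, 0.706, 0.032]
wrist_force: [-0.9, 0.2, 5.2]
finger_gap: 0.0281
```

Run:
```python
from h import *
st()
a=snap("side12","side")
cv2.imwrite("pics/m17.png",cv2.resize(a[60:200,215:365],None,fx=5,fy=4,interpolation=cv2.INTER_NEAREST))
```

```text
t 14.18 tcp [0.517  0.1474 0.0099] x [ 0.001  0.    -1.   ] yaw(y) 95.18 gap 0.0281 F [-0.9  0.2  5.2] q [ 0.13  0.41 -0.4   0.76  0.    0.04]
```

View pics/m17.png

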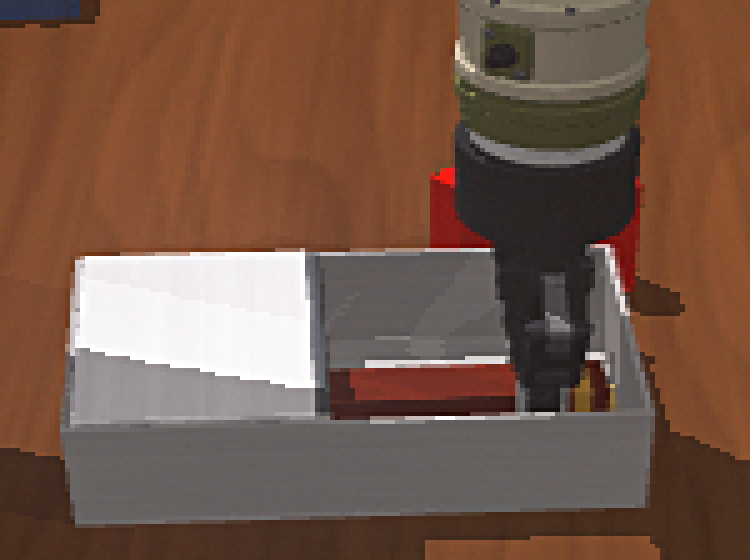

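Gripped at 28.1 mm with the ruler still level at crop (440,385). I work out the pose sequence: pitch about its back end, slide out, lift.

Run:
```python
from h import *
# plane: f forward, u up (mm), th nose-up. tool x=(sin th? ) at th=0 tool x=down, z=forward
def pose(th,B):
    t=np.radians(th); c,s=np.cos(t),np.sin(t)
    return np.array([B[0]+188*c+6*s,B[1]+188*s-6*c]),th
def rows(a,b,n):
    out=[];P=[(a[0]+(b[0]-a[0])*i/n,np.array(a[1])+(np.array(b[1])-np.array(a[1]))*i/n) for i in range(n+1)]
    for p,q in zip(P,P[1:]):
        x,th=pose(*p);y,t2=pose(*q);d=y-x;t=np.radians(th)
        z=np.array([np.cos(t),np.sin(t)]);xx=np.array([np.sin(t),-np.cos(t)])
        out.append([round(d@xx/10,2),round(d@z/10,2),round(-(t2-th),2)])
    return out
for n,a,b,k in(("W1",(0,(0,0)),(14,(0,1)),10),("W2",(14,(0,1)),(18,(25,1)),5),("W3",(18,(25,1)),(18,(125,33.5)),5),("W4",(18,(125,33.5)),(18,(125,143.5)),5)):
    print(n,rows(a,b,k))
```

```text
W1 [[np.float64(-0.47), np.float64(0.01), -1.4], [np.float64(-0.47), np.float64(0.01), -1.4], [np.float64(-0.47), np.float64(0.01), -1.4], [np.float64(-0.47), np.float64(0.01), -1.4], [np.float64(-0.47), np.float64(0.01), -1.4], [np.float64(-0.47), np.float64(0.01), -1.4], [np.float64(-0.47), np.float64(0.01), -1.4], [np.float64(-0.47), np.float64(0.01), -1.4], [np.float64(-0.47), np.float64(0.01), -1.4], [np.float64(-0.47), np.float64(0.01), -1.4]]
W2 [[np.float64(-0.14), np.float64(0.49), -0.8], [np.float64(-0.13), np.float64(0.49), -0.8], [np.float64(-0.13), np.float64(0.49), -0.8], [np.float64(-0.12), np.float64(0.49), -0.8], [np.float64(-0.11), np.float64(0.48), -0.8]]
W3 [[np.float64(-0.0), np.float64(2.1), -0.0], [np.float64(-0.0), np.float64(2.1), -0.0], [np.float64(-0.0), np.float64(2.1), -0.0], [np.float64(-0.0), np.float64(2.1), -0.0], [np.float64(-0.0), np.float64(2.1), -0.0]]
W4 [[np.float64(-2.09), np.float64(0.68), -0.0], [np.float64(-2.09), np.float64(0.68), -0.0], [np.float64(-2.09), np.float64(0.68), -0.0], [np.float64(-2.09), np.float64(0.68), -0.0], [np.float64(-2.09), np.float64(0.68), -0.0]]
```

drive_tool:
  plan:
    - [[-0.47,0,0.01,0,-1.4,0,0.1],[-0.47,0,0.01,0,-1.4,0,0.1],[-0.47,0,0.01,0,-1.4,0,0.1],[-0.47,0,0.01,0,-1.4,0,0.1],[-0.47,0,0.01,0,-1.4,0,0.1]]

```text
clock: 14.65
tcp_pos: [0.5156, 0.1473, 0.0333]
orientation: [0.749, -0.03, 0.661, 0.034]
wrist_force: [0.2, 0.2, -0.7]
finger_gap: 0.0283
```

Run:
```python
from h import *
s=st();print(s["ft_torque"].round(2))
a=snap("side13","side")
cv2.imwrite("pics/m18.png",cv2.resize(a[60:200,215:365],None,fx=5,fy=4,interpolation=cv2.INTER_NEAREST))
```

```text
t 14.65 tcp [0.5156 0.1473 0.0333] x [ 0.124  0.011 -0.992] yaw(y) 95.18 gap 0.0283 F [ 0.2  0.2 -0.7] q [ 0.13  0.3  -0.51  0.64 -0.01  0.04]
[-0.02  0.06  0.02]
```

View pics/m18.png

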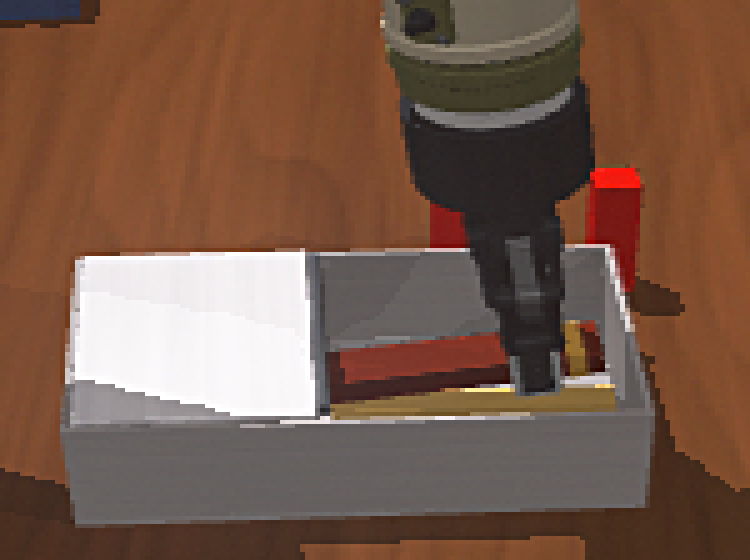

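The ruler's nose is rising about 7° with the tool. The rail shows below it at (470,400), with no contact forces. Continuing to 14°.

drive_tool:
  plan:
    - [[-0.47,0,0.01,0,-1.4,0,0.1],[-0.47,0,0.01,0,-1.4,0,0.1],[-0.47,0,0.01,0,-1.4,0,0.1],[-0.47,0,0.01,0,-1.4,0,0.1],[-0.47,0,0.01,0,-1.4,0,0.1]]

```text
clock: 15.12
tcp_pos: [0.5122, 0.147, 0.0565]
orientation: [0.788, -0.028, 0.614, 0.036]
wrist_force: [0.2, -0.2, -0.1]
finger_gap: 0.0282
```

drive_tool:
  plan:
    - [[0,0,0,0,0,0,0.1],[0,0,0,0,0,0,0.1],[0,0,0,0,0,0,0.1],[0,0,0,0,0,0,0.1],[0,0,0,0,0,0,0.1]]

```text
clock: 15.53
tcp_pos: [0.5128, 0.147, 0.0558]
orientation: [0.787, -0.028, 0.615, 0.036]
wrist_force: [-0.1, -0.5, -0.7]
finger_gap: 0.0283
```

Run:
```python
from h import *
s=st();print(s["ft_torque"].round(2))
a=snap("side14","side")
cv2.imwrite("pics/m19.png",cv2.resize(a[60:200,215:365],None,fx=5,fy=4,interpolation=cv2.INTER_NEAREST))
```

```text
t 15.53 tcp [0.5128 0.147  0.0558] x [ 0.241  0.022 -0.97 ] yaw(y) 95.17 gap 0.0283 F [-0.1 -0.5 -0.7] q [ 0.13  0.19 -0.62  0.52 -0.01  0.04]
[ 0.01  0.21 -0.03]
```

View pics/m19.png

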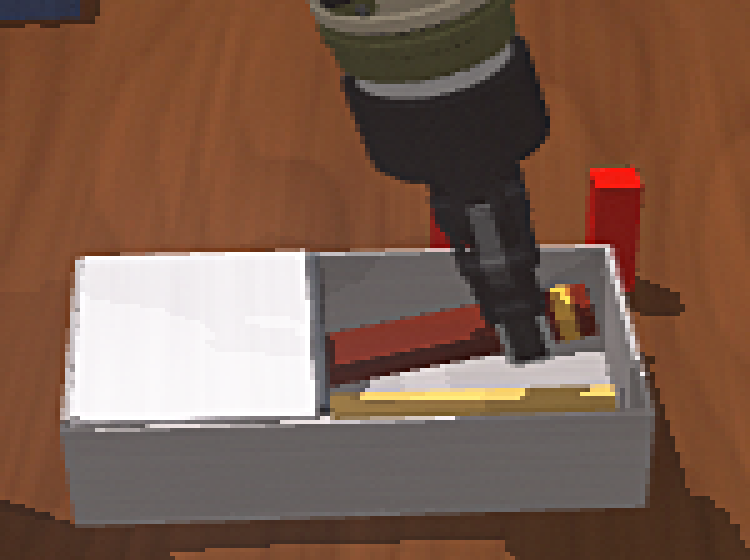

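The nose is up 14°. The ruler passes under the cover at (330,360) with clearance, and there are no contact forces. Next: slide 25 mm while steepening to 18°, then slide along its own axis.

drive_tool:
  plan:
    - [[-0.14,0,0.49,0,-0.8,0,0.1],[-0.13,0,0.49,0,-0.8,0,0.1],[-0.13,0,0.49,0,-0.8,0,0.1],[-0.12,0,0.49,0,-0.8,0,0.1],[-0.11,0,0.48,0,-0.8,0,0.1]]

```text
clock: 16.0
tcp_pos: [0.5348, 0.149, 0.069]
orientation: [0.809, -0.026, 0.586, 0.037]
wrist_force: [-0.1, 0.3, -0.8]
finger_gap: 0.0282
```

Run:
```python
from h import *
s=st();print(s["ft_torque"].round(2))
a=snap("side15","side")
cv2.imwrite("pics/m20.png",cv2.resize(a[60:200,215:365],None,fx=5,fy=4,interpolation=cv2.INTER_NEAREST))
```

```text
t 16.0 tcp [0.5348 0.149  0.069 ] x [ 0.31   0.028 -0.95 ] yaw(y) 95.18 gap 0.0282 F [-0.1  0.3 -0.8] q [ 0.13  0.17 -0.63  0.45 -0.01  0.04]
[0.05 0.32 0.01]
```

View pics/m20.png

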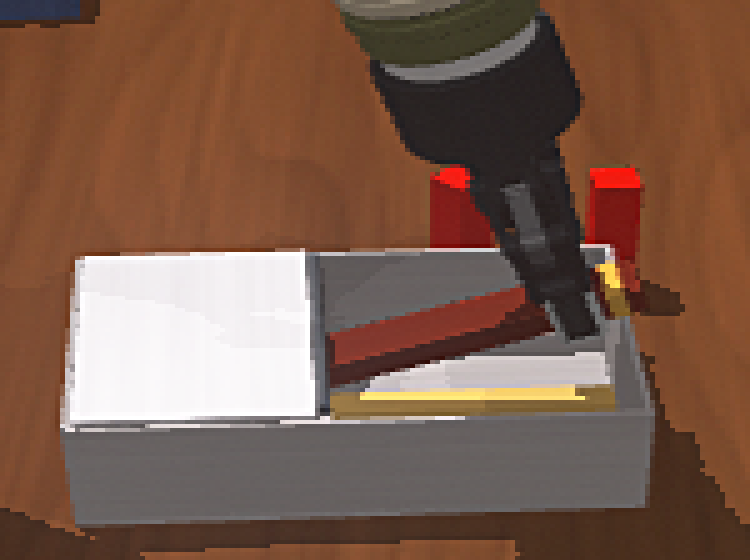

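drive_tool:
  plan:
    - [[0,0,1,0,0,0,0.1],[0,0,1,0,0,0,0.1],[0,0,1,0,0,0,0.1],[0,0,1,0,0,0,0.1],[0,0,1,0,0,0,0.1]]

```text
clock: 16.47
tcp_pos: [0.5828, 0.1534, 0.0845]
orientation: [0.808, -0.026, 0.587, 0.037]
wrist_force: [0.3, 0.2, -1.1]
finger_gap: 0.0285
```

drive_tool:
  plan:
    - [[0,0,1.1,0,0,0,0.1],[0,0,1.1,0,0,0,0.1],[0,0,1.1,0,0,0,0.1],[0,0,1.1,0,0,0,0.1],[0,0,1.1,0,0,0,0.1]]

```text
clock: 16.88
tcp_pos: [0.6348, 0.1581, 0.1014]
orientation: [0.808, -0.026, 0.587, 0.037]
wrist_force: [0.1, 0.1, -0.5]
finger_gap: 0.0286
```

Run:
```python
from h import *
s=st();print(s["ft_torque"].round(2))
a=snap("side16","side")
cv2.imwrite("pics/m21.png",cv2.resize(a[30:200,215:405],None,fx=4,fy=3.5,interpolation=cv2.INTER_NEAREST))
```

```text
t 16.88 tcp [0.6348 0.1581 0.1014] x [ 0.308  0.028 -0.951] yaw(y) 95.18 gap 0.0286 F [ 0.1  0.1 -0.5] q [ 0.13  0.31 -0.35  0.6  -0.01  0.03]
[ 0.01  0.29 -0.04]
```

View pics/m21.png

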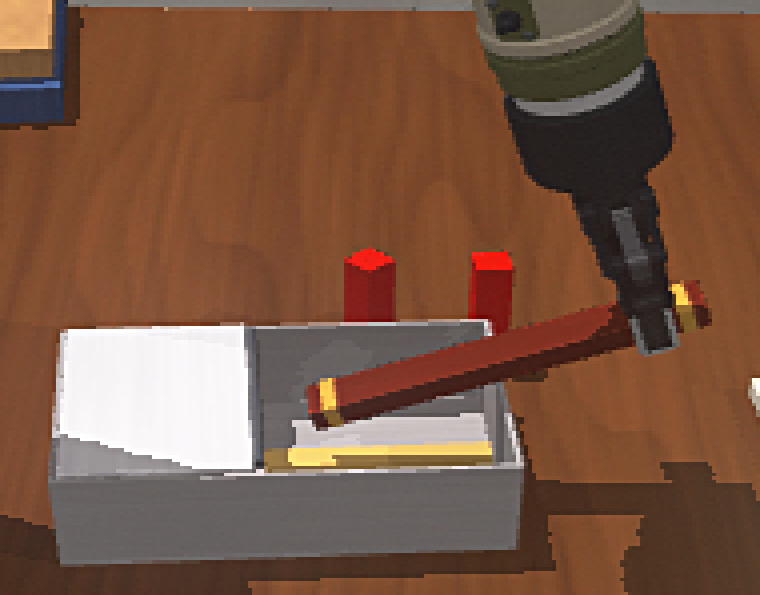

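The back end with its second band is out from under the cover, at crop (320,400). Lifting straight up 14 cm.

drive_tool:
  plan:
    - [[-1.5,0,0.5,0,0,0,0.1],[-2.7,0,0.88,0,0,0,0.1],[-2.7,0,0.88,0,0,0,0.1],[-2.7,0,0.88,0,0,0,0.1],[-2.7,0,0.88,0,0,0,0.1]]

```text
clock: 17.35
tcp_pos: [0.6337, 0.1579, 0.2316]
orientation: [0.808, -0.027, 0.587, 0.037]
wrist_force: [0.9, 1.1, -2.3]
finger_gap: 0.028
```

drive_tool:
  plan:
    - [[-1.2,0,0.4,0,0,0,0.1],[0,0,0,0,3,0,0.1],[0,0,0,0,3,0,0.1],[0,0,0,0,3,0,0.1],[0,0,0,0,3,0,0.1]]

```text
clock: 17.77
tcp_pos: [0.6341, 0.158, 0.2438]
orientation: [0.742, -0.03, 0.669, 0.034]
wrist_force: [-0.0, 0.0, -0.3]
finger_gap: 0.0282
```

drive_tool:
  plan:
    - [[0,0,0,0,0,0,0.1],[0,0,0,0,0,0,0.1],[0,0,0,0,0,0,0.1],[0,0,0,0,0,0,0.1],[0,0,0,0,0,0,0.1]]

```text
clock: 18.18
tcp_pos: [0.6334, 0.1581, 0.2434]
orientation: [0.743, -0.03, 0.668, 0.034]
wrist_force: [-0.6, 0.4, -1.3]
finger_gap: 0.0281
```

Run:
```python
from h import *
s=st();print(s["ft_torque"].round(2),abs(s["qvel"]).max()); Q=Rt(s)
a=snap("side17","side");b=snap("top17","top")
cv2.imwrite("pics/side17v.png",a)
for nm,f in(("front",.032),("back",-.188)):
    p=s["tcp_pos"]+Q@[-.006,0,f]; print(nm,p.round(3),"side px",proj("side",p).round(0))
```

```text
t 18.18 tcp [0.6334 0.1581 0.2434] x [ 0.105  0.01  -0.994] yaw(y) 95.19 gap 0.0281 F [-0.6  0.4 -1.3] q [ 0.12  0.37  0.16  1.25 -0.    0.03]
[0.03 0.01 0.  ] 0.005940009414324815
front [0.664 0.161 0.253] side px [401.  58.]
back [0.447 0.141 0.23 ] side px [288.  73.]
```

View pics/side17.png

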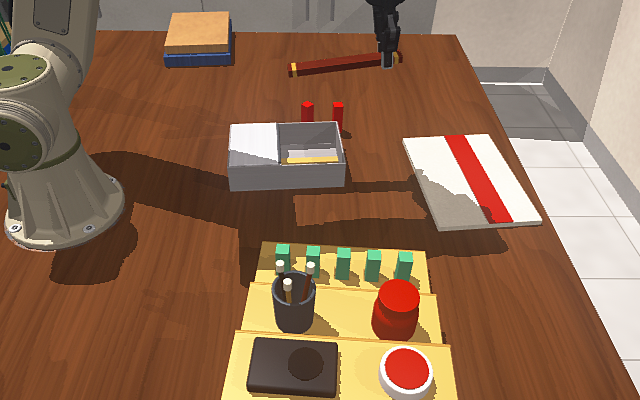

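View pics/top17.png

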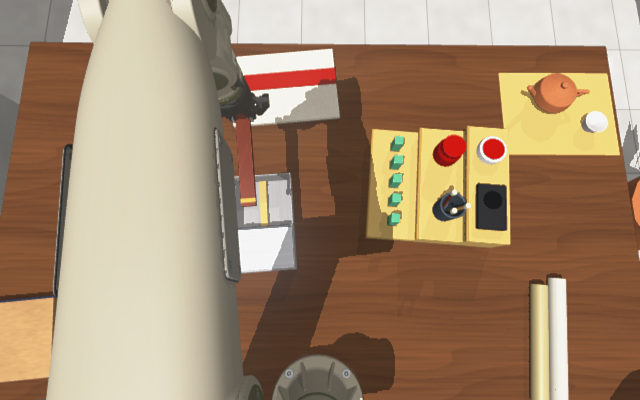

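The ruler hangs free in the grip, from (291,70) to (402,57) in the side view, which puts its lowest point around z 0.23 m. All five seals stand in a row in both views. One last check of the seal heights before handing in.

Run:
```python
from h import *
a=cv2.imread("pics/side17.png");b=cv2.imread("pics/top17.png")
def tops(im,lo,x0,y0):
    h=cv2.cvtColor(im,cv2.COLOR_BGR2HSV); m=cv2.inRange(h,(65,60,lo),(90,255,255))
    k,l,stt,ce=cv2.connectedComponentsWithStats(m); return [ce[i] for i in range(1,k) if stt[i,4]>25 and stt[i,0]>x0 and stt[i,1]>y0]
S=sorted(tops(a,150,250,200),key=lambda c:c[0]);T=sorted(tops(b,140,370,0),key=lambda c:-c[1])
print(len(S),len(T))
for p,q in zip(S,T): print(tri(*p,*q)[0].round(4))
```

```text
5 5
[ 0.4437 -0.188   0.0889]
[ 0.4937 -0.1919  0.089 ]
[ 0.5436 -0.1963  0.0897]
[ 0.5927 -0.2002  0.0893]
[ 0.6431 -0.2036  0.0888]
```

The returned seal's top (0.0893) is level with the other four (0.0888–0.0897), and it is in line with them. Handing in.

Run:
```python
from h import *
st(); print(env.hand_in())
```

```text
t 18.28 tcp [0.6335 0.1581 0.2436] x [ 0.105  0.01  -0.994] yaw(y) 95.19 gap 0.0284 F [ 0.1  0.2 -0.6] q [ 0.12  0.37  0.16  1.25 -0.    0.03]
the job is handed in; nothing more can be done
None
```

The job is handed in at 18.3 s on the clock, with the ruler still held up in the gripper.

- **Seal:** I gripped the jade seal on the ruler and lowered it into the empty socket. It met the floor with 13 N, exactly where its home height was predicted, and I let go. In the last pictures its top is level with the other four to within 1 mm and in line with them. All four others are still in their sockets.
- **Ruler:** I took it just behind the front brass band, raised its nose 14–18° and slid it out through the opening, with no contact forces seen. It is held at a slight tilt with its lowest end about 0.23 m above the table, roughly 16 cm over the rim, touching nothing.
- **Disagreements:** Heights triangulated from the cameras read 3–4 mm below the stated ones. The side view also read about 1 px low, so I set the socket position by comparing the held seal with the socket mouth in the picture.

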